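# Load the deburring slide, latch it at the brush head and arm it

### The job

Load every steel flange on the bench into the slide's four-cell tray, one flat in each cell with its hub up. Then hold the release bar up, slide the carriage until the tray's centre is in line with the brush wheel and let the bar drop so that it catches in the notch there. Last, lift the cover of the switch box, throw the toggle beneath over to the left and close the cover again; leave the other loose things where they are.

Things in the scene. Friction and masses are not known exactly. Their poses are not given: they have to be found in the camera images.
- slide: Fixed notched slide, 470 mm long along its y, base 190 mm deep (x) and 30 mm high. Origin under the base's centre; +x away from the robot, +y to its left. In front (robot side) runs a rack of pointed steel teeth, 38 mm high, with 9 notches 30 mm apart at y = -120, -90 ... +120 mm.
- carriage (a joint): Carriage position (m) along the slide's +y: 0 right-hand (loading) end, 0.24 left end; notch n (0 to 8) holds it at 0.030 n (tray centre at slide y = -0.12 + 0.030 n). Starts caught in notch 1; caught, it has up to 2 mm of play. Bar up: runs with about 1 N of friction; bar down: locked. Let go between notches, the tooth slopes draw it into the nearer one (it may hang within 2 mm of a tip).
- release_bar (a joint): Lift (m) of the release bar above its caught position: 0 caught, 0.017 or more clears the teeth, 0.030 top stop. A spring and its weight push it down with 6 to 9 N.
- bar_grip (a point): Middle of the release bar: level steel bar, 14 mm thick, 120 mm long along the slide's y, on the carriage's robot side, 142 mm before the tray's centre; 108 mm above the bench when down, 138 mm fully lifted. 40 mm free to the tray wall, 38 mm under it. Pinch it from above near the middle (upright arms 55 mm either side), lift, and move along the slide's y: the carriage comes along.
- tray (a point): Centre of the tray's inner floor (49 mm above the bench), axes as the slide's. The carriage's open tray is 190 mm square outside with 5 mm walls and one 5 mm divider each way: 2 x 2 square cells of 87.5 mm, centres at x, y = +-46 mm; walls and dividers stand 12 mm above the floor. It starts empty.
- head: Fixed brush head beyond the slide, opposite notch 4, 6 or 8 (bare foot plates elsewhere): green column 178 mm high with an upright round brush wheel, 92 mm across, facing the slide. Its column is 225 mm beyond the slide's centre line (wheel's near edge 169 mm); its origin is put on the slide's centre line at bench height, axes as the slide's; the wheel's middle plane is its y = 0.
- box_top (a point): Centre of the top face (45 mm above the bench) of the fixed switch box, a grey box 105 (x) x 90 (y) mm, to the robot's right; its x axis points away from the robot, give or take its yaw, y to the left. The toggle stands at this point.
- cover (a joint): Angle (rad) of the hinged cover: 0 closed, 2.2 fully open (laid back, away from the robot). A stiff hinge (0.1 N m): it stays where it is left.
- cover_hinge (a point): Hinge of the cover: 45 mm beyond (box x) and 1 mm above box_top, its line along the box's y axis. These axes turn with the cover. The cover is an aluminium hood 80 long x 60 wide x 44 mm high that hides the toggle when closed.
- cover_bar (a point): Centre of the cover's grip: rubber crossbar, 30 mm long along the box's y, 16 mm thick, on a 9 mm stem 25 mm before the hood. When closed it is 105 mm nearer to the robot than the hinge line and 30 mm above it. Pinched by its two ends (fingers closing along the box's y) it turns between the fingers as the cover swings, so the tool can stay pointing down.
- toggle (a joint): Angle (rad) of the toggle: 0 to 0.1 off (leaning right, box -y), 0.9 on (leaning left, box +y). It stays where it is left; it counts as thrown above 0.75. 1 to 2 N at the tip moves it.
- toggle_tip (a point): Centre of the 13 mm ball at the end of the toggle, which is 30 mm long, 9 mm thick and pivots 2 mm above box_top, swinging in the box's y-z plane. With the cover open it can be pushed over from the box's -y side.
- flange0_c (a point): Steel pipe flange: round disc 74 mm across and 12 mm thick, with an upright round hub 30 mm across on top, 50 mm high in all, 0.3 to 0.55 kg. This point is on its axis, half-way up (25 mm above the underside); z is the axis, hub up. Grip it by the hub. It stands on the bench to the robot's left; two to four are present (None if absent).
- flange1_c (a point): Steel pipe flange: round disc 74 mm across and 12 mm thick, with an upright round hub 30 mm across on top, 50 mm high in all, 0.3 to 0.55 kg. This point is on its axis, half-way up (25 mm above the underside); z is the axis, hub up. Grip it by the hub. It stands on the bench to the robot's left; two to four are present (None if absent).
- flange2_c (a point): Steel pipe flange: round disc 74 mm across and 12 mm thick, with an upright round hub 30 mm across on top, 50 mm high in all, 0.3 to 0.55 kg. This point is on its axis, half-way up (25 mm above the underside); z is the axis, hub up. Grip it by the hub. It stands on the bench to the robot's left; two to four are present (None if absent).
- flange3_c (a point): Steel pipe flange: round disc 74 mm across and 12 mm thick, with an upright round hub 30 mm across on top, 50 mm high in all, 0.3 to 0.55 kg. This point is on its axis, half-way up (25 mm above the underside); z is the axis, hub up. Grip it by the hub. It stands on the bench to the robot's left; two to four are present (None if absent).
- collar: Bystander, not part of the job: plain thick steel ring without hub, 68 mm across, 30 mm high, standing among the flanges. Origin at its underside.
- strap: Bystander, not part of the job: flat steel strap with a boss, 130 mm long. Origin at its underside.
- spanner: Bystander, not part of the job: spanner. Origin at its underside.
- oil: Bystander, not part of the job: oil bottle 110 mm high. Origin at its underside.
- disc: Bystander, not part of the job: black grinding disc, 116 mm across. Origin at its underside.
Not all that is in view belongs to the job. What is shaped like the part that bears flange3_c but turquoise is not meant. Leave any turquoise look-alike of the part that bears flange2_c alone.

How it is judged (in metres and radians):
On the way, in this order (a step that is already met when the one before it is completed fails the run):
1. every flange lies flat, hub up, in a cell of the tray while the carriage is still near its start at the right-hand end (x of flange0_c in the frame of tray between -0.09 and 0.09 m and y of flange0_c in the frame of tray between -0.09 and 0.09 m and z of flange0_c in the frame of tray between 0.018 and 0.032 m and angle between each of flange0_c, flange1_c, flange2_c, flange3_c's own z axis and vertical below 0.1 rad and x of flange1_c in the frame of tray between -0.09 and 0.09 m and y of flange1_c in the frame of tray between -0.09 and 0.09 m and z of flange1_c in the frame of tray between 0.018 and 0.032 m and x of flange2_c in the frame of tray between -0.09 and 0.09 m and y of flange2_c in the frame of tray between -0.09 and 0.09 m and z of flange2_c in the frame of tray between 0.018 and 0.032 m and x of flange3_c in the frame of tray between -0.09 and 0.09 m and y of flange3_c in the frame of tray between -0.09 and 0.09 m and z of flange3_c in the frame of tray between 0.018 and 0.032 m and value of joint carriage below 0.075 m), for 0.2 s.
2. the release bar is lifted clear of the teeth (value of joint release_bar above 0.017 m), for 0.1 s.
3. the carriage has caught in the notch in line with the brush wheel, bar fully down (y of tray in the frame of head between -0.007 and 0.007 m and value of joint release_bar below 0.004 m and linear speed of carriage below 0.01 m/s), for 0.3 s.
4. the safety cover is lifted well open (value of joint cover above 1.2 rad), for 0.1 s.
5. the toggle is thrown to the left while the cover is open (value of joint toggle above 0.75 rad and value of joint cover above 0.8 rad), for 0.2 s.
6. the cover is closed again (value of joint cover below 0.08 rad), for 0.2 s.
At the end, for the whole second after the job is handed in: Every present flange lies flat in a tray cell, hub up (within 0.1 rad); the tray's centre is within 7 mm of the head's middle plane along the slide, with the bar down (below 4 mm); the toggle is above 0.75 rad; the cover is below 0.08 rad; carriage and flanges are at rest (all of step 3 and x of flange0_c in the frame of tray between -0.09 and 0.09 m and y of flange0_c in the frame of tray between -0.09 and 0.09 m and z of flange0_c in the frame of tray between 0.018 and 0.032 m and angle between each of flange0_c, flange1_c, flange2_c, flange3_c's own z axis and vertical below 0.1 rad and x of flange1_c in the frame of tray between -0.09 and 0.09 m and y of flange1_c in the frame of tray between -0.09 and 0.09 m and z of flange1_c in the frame of tray between 0.018 and 0.032 m and x of flange2_c in the frame of tray between -0.09 and 0.09 m and y of flange2_c in the frame of tray between -0.09 and 0.09 m and z of flange2_c in the frame of tray between 0.018 and 0.032 m and x of flange3_c in the frame of tray between -0.09 and 0.09 m and y of flange3_c in the frame of tray between -0.09 and 0.09 m and z of flange3_c in the frame of tray between 0.018 and 0.032 m and value of joint toggle above 0.75 rad and value of joint cover below 0.08 rad and linear speed of each of flange0, flange1, flange2, flange3 below 0.02 m/s); the robot touches nothing.
It fails at once if a bystander (ring, strap, spanner, bottle or disc) is shoved more than 5 cm (distance of any of collar, strap, spanner, oil, disc from where it was at the start of the episode above 0.05 m).
Of flange0, flange1, flange2, flange3 only 2 to 4 are there at a start; the rules pass over those that are not, and their reading is None.
At some moment in a run one of flange0, flange1, flange2, flange3 may be knocked a few centimetres aside while the robot is not near it.
Once in a run the grip may slacken for a moment while it holds something.
It also fails if it takes over 210 s, if anything falls off the work surface, if the arm or the gripper's body presses on something with over 40 N, if the wrist force passes 120 N, or if a joint passes its speed limit or range.

### The arm

A 6-joint arm with a two-finger parallel gripper is mounted at the origin on the work surface. World frame = base frame: x ahead of the robot, y to its left, z up, the work surface at z = 0. Lengths are in mm, angles in rad, forces in N, time in s.
With the tool pointing down it reaches from about 275 to 750 mm from the base axis. Payload 10.2 kg.
Tool frame: the origin (TCP) lies between the finger pads; the fingertips stand bot.nose_length ahead of it and the grasp point (between the pads) lies 3 mm ahead of it (bot.nose_length is the distance from the TCP to the fingertips, in mm); z points along the fingers, y is the line along which they close (so a half turn about z gives the same grasp; the last joint's range is limited). The gripper opens to 85 mm and grips with 20 to 120 N. Pads are 22 mm wide; open, the fingers measure 114 mm over their backs; the gripper's body (76 mm by 85 mm) begins 54 mm behind the grasp point. The pads swing forward as they close: fully open they stand 13 mm farther back than shut.
Start: joints at [-1.425, 0.313, 1.498, -0, 1.331, -0.223], TCP at [189.248, -489.711, 253.294] pointing down, gripper open.
Joint ranges: [-2.94, 2.94], [-0.97, 2.17], [0.19, 2.56], [-1.23, 4.37], [0.02, 3.11], [-2.88, 2.88]. Speed limits (rad/s): [2.39, 2.39, 3.01, 3.14, 3.14, 3.14].

### API

Orientations are given as a rotation vector (axis times angle).
In Python, from bench import bot, imaging gives the robot as it stands.
- The arm moves only by the tool jog_arm, never from a script. Its argument "moves" is a list of rows, each an object with "gripper": the finger opening in m, from 0 to 0.0854; "translation": the shift along the tool's x, y, z in m, a list of three; "angular": the turn, a rotation vector about the tool's x, y, z in rad, a list of three. A call has 1 to 5 rows; each row is the pose to reach, as a shift and turn from the pose commanded when the call began, along the tool's axes at that moment; what a row does not reach only later rows make up. A row lasts 1/8 s, in which the tool goes at most 62.5 mm and 10.7 degrees, less where a joint would pass 70% of its speed; a pose out of reach is approached as far as the arm can. A call with a gripper value outside its range is refused whole. The fingers move at their own pace and stop on an object; "grip_force" is the grip in N (left out, the last holds). Time passes only in rows, so rows that repeat a pose let the fingers close. It gives the time, the measured TCP pose, the force, the opening and the grip force at its end, in the units of the state.
- bot.observe(): the state, without advancing time (a new reading comes with each control period).
- imaging.capture(name): name is "side" or "top"; returns a dict with "image" (480x640x3 uint8, red, green, blue), "K" (3x3 intrinsics, pixels), "position" and "attitude" of the camera in the world. Camera axes: x right, y down, z forward; pixel columns grow to the right and rows downward; lengths in mm; the calibration is good to about 2 mm. A picture is of the moment at which its call begins. There is no depth.
- bot.hand_in(): hands the job in; it is judged then, once.
The state is a dict: "clock": time; "joint_positions": joint angles; "qvel": joint speeds; "tau": joint torques, N m; "ee_pos": TCP position; "tool_rot": TCP orientation; "ft_force": force on the tool from outside, world axes, zero at the start; "moment": the same for the moment, N m; "width": finger opening in mm; "grasp_force": force on a finger pad.
Only numpy, scipy, OpenCV 4.12 (cv2) and the standard library are available. Lean on these libraries where they do the work, as an engineer would, in place of code of your own. Each camera call takes 0.05 s, during which the arm holds its last target. There are 200 camera calls.

## Working session

There is one attempt and no reset: what is moved stays moved. The work goes in short steps, Python scripts to look and compute and a tool call to move; the robot and the scene stay as the last step left them, time stands still between calls to the robot, and variables do not carry over. Pictures are saved under pics/ and viewed, at most 14 in all, crops included, and the job is handed in when it is done.

Besides the shell and the picture viewer there is one more tool, called after "Request:" as a command line: name --argument value ..., lists and objects as JSON in quotes. jog_arm: Moves the arm, as the interface text tells. Its arguments: {"type":"object","properties":{"moves":{"type":"array"},"grip_force":{"type":"number"}},"required":["moves"]}

```bash
ls; mkdir -p pics
python3 - <<'E'
from bench import bot, imaging
import cv2
s=bot.observe();print(s, bot.nose_length)
for n in("top","side"):
    c=imaging.capture(n);cv2.imwrite(f"pics/{n}0.png",c["image"][:,:,::-1]);print(n,c["K"],c["position"],c["attitude"])
E
```

```text
pics
{'clock': 0.0, 'joint_positions': array([-1.42536707e+00,  3.13460844e-01,  1.49840886e+00, -2.11876915e-05,
        1.33097713e+00, -2.23424589e-01]), 'qvel': array([-0.00087252, -0.00201017,  0.00075469,  0.00093074,  0.00100167,
       -0.0001889 ]), 'tau': array([-1.64835051e-04, -4.12270403e+01, -2.59742993e+01, -2.65042736e-04,
        4.15553106e-03,  2.28963063e-05]), 'ee_pos': array([ 189.22711557, -489.48235405,  252.74012473]), 'tool_rot': array([-3.08708175e+00, -5.75893147e-01, -4.44914074e-05]), 'ft_force': array([-0.28288516, -0.16622605, -0.02885828]), 'moment': array([0.00467438, 0.02626661, 0.04026573]), 'grasp_force': 0.0, 'width': 85.69709778894256} 22.0
top [[528.62987579   0.         315.13629902]
 [  0.         528.62987579 239.91265568]
 [  0.           0.           1.        ]] [ 200.98181233   68.13777078 1409.66735835] [-2.16504289  2.04459358 -0.21209999]
side [[604.85633632   0.         317.47598935]
 [  0.         604.85633632 240.22214401]
 [  0.           0.           1.        ]] [ 235.44705429 1037.76905014 1326.7328677 ] [-0.33128537  2.86039213 -1.01190023]
```

View pics/top0.png

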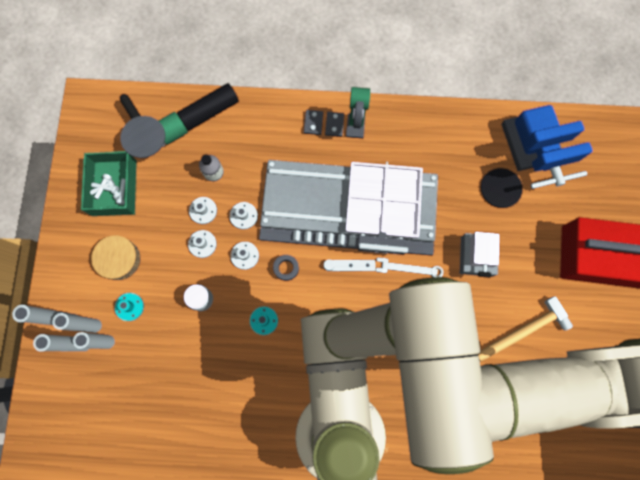

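View pics/side0.png

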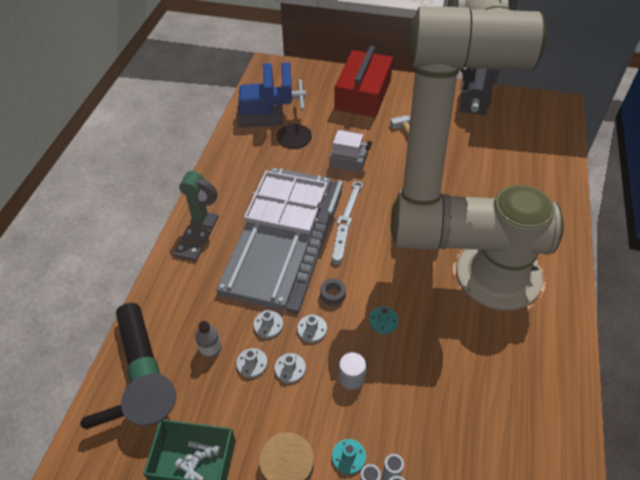

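The flanges are at top pixels (202,209), (243,214), (202,243) and (244,255). Possible confusions are the turquoise flanges at (128,306) and (263,320) and the collar at (285,267). The tray is at about (385,198). The brush head is at (358,110), with bare plates at (315,122) and (335,122), so it looks like notch 4. The switch box is at (480,253).

```bash
cat > h.py <<'E'
import numpy as np, cv2
from scipy.spatial.transform import Rotation as R
from scipy.optimize import minimize
from bench import bot, imaging
def cap(n):
    c=imaging.capture(n); c["R"]=R.from_rotvec(c["attitude"]).as_matrix(); return c
def proj(c,P):
    q=(np.atleast_2d(P)-c["position"])@c["R"]; q=q@c["K"].T; return q[:,:2]/q[:,2:]
def ray(c,uv,z):
    d=c["R"]@np.linalg.solve(c["K"],[uv[0],uv[1],1.]); p=np.array(c["position"]); return p+d*(z-p[2])/d[2]
def crop(c,x,y,w,h,k,name):
    im=cv2.resize(c["image"][y:y+h,x:x+w,::-1],None,fx=k,fy=k,interpolation=cv2.INTER_CUBIC); cv2.imwrite(name,im)
t=np.linspace(0,2*np.pi,40,endpoint=False)
def cyl(x,y,r,z0,z1): return np.vstack([np.c_[x+r*np.cos(t),y+r*np.sin(t),0*t+z] for z in(z0,z1)])
def fit_flange(c,uv,z0=0,sat=90):
    """fit flange silhouette (grey mask) near pixel; returns x,y"""
    S=8;w=34;u0,v0=int(uv[0])-w,int(uv[1])-w
    hsv=cv2.cvtColor(c["image"],cv2.COLOR_RGB2HSV)[v0:v0+2*w,u0:u0+2*w]
    m=((hsv[...,1]<sat)&(hsv[...,2]>110)).astype(np.float32)
    m=cv2.GaussianBlur(m,(0,0),1.0)
    def cost(p):
        im=np.zeros(m.shape,np.float32)
        for r,a,b in((37,z0,z0+12),(15,z0,z0+50)):
            q=cv2.convexHull((proj(c,cyl(*p,r,a,b))-[u0,v0]).astype(np.float32))
            cv2.fillConvexPoly(im,np.round(q*256).astype(int),1.,shift=8)
        im=cv2.GaussianBlur(im,(0,0),1.0)
        g=np.abs(im-m); g[im<.02]*=.0 if 0 else .3
        return g.sum()
    p0=ray(c,uv,z0+20)[:2]
    best=minimize(cost,p0,method="Nelder-Mead",options=dict(initial_simplex=[p0,p0+[8,0],p0+[0,8]]))
    return best.x,best.fun
E
python3 - <<'E'
from h import *
a=cap("top");b=cap("side")
for uv,vv in zip([(202,209),(243,214),(202,243),(244,255)],[(251,362),(268,324),(290,368),(312,328)]):
    print(*fit_flange(a,uv),*fit_flange(b,vv))
crop(a,255,150,190,110,4,"pics/slide.png"); crop(a,450,220,60,65,9,"pics/box.png"); crop(a,180,190,130,95,6,"pics/fl.png")
print(ray(a,(358,105),100))
E
```

```text
[567.18843505 405.38741785] 154.81065368652344 [567.82623019 402.57525683] 330.92022705078125
[558.83629419 291.7151707 ] 363.98162841796875 [558.9305223  291.04484159] 469.08587646484375
[473.28001831 397.53671315] 172.98123168945312 [474.05687201 395.87375725] 334.827880859375
[447.92395002 279.60049445] 166.51992797851562 [448.15262405 277.06673876] 326.0740051269531
[856.41586215  -3.69632953 100.        ]
```

View pics/slide.png

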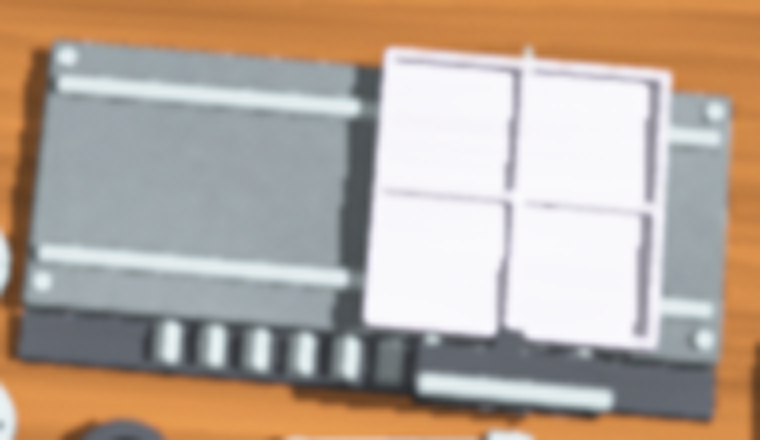

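View pics/box.png

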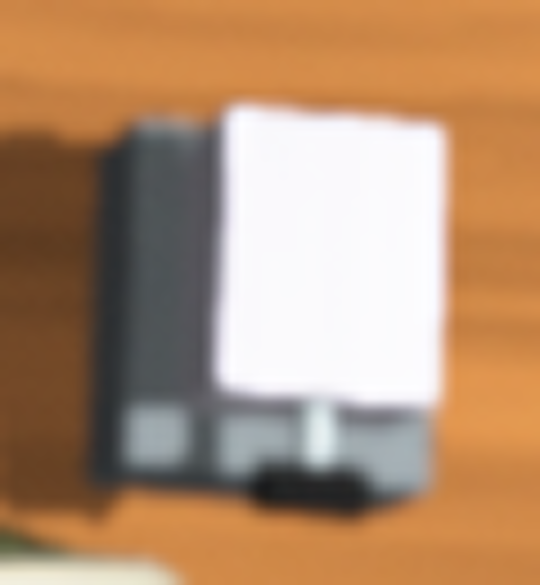

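View pics/fl.png

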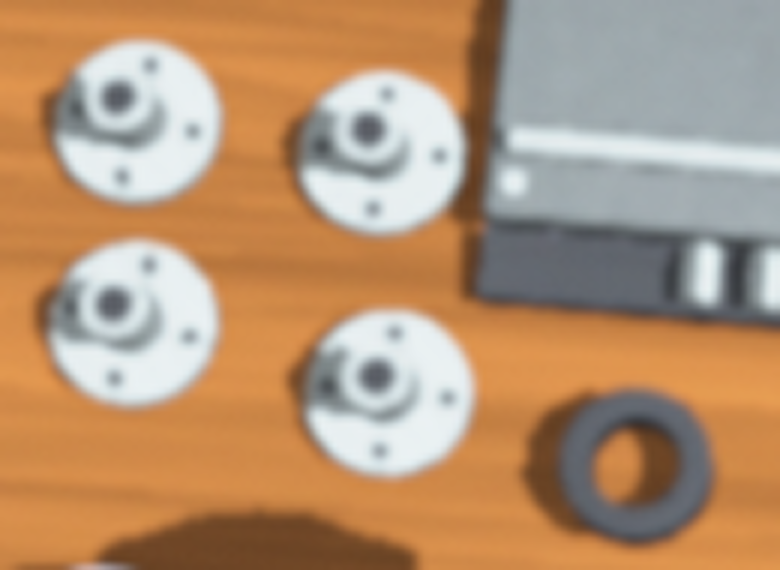

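The four steel flanges are confirmed: hubs at fl.png (118,97), (369,129), (113,305) and (376,377). Tray rim corners in slide.png are (388,48), (670,72), (657,348) and (365,325), and the bar is at about (515,390). In box.png the hood corners are (230,104), (445,125), (440,405) and (217,385), and the crossbar is at (312,490).

Run:
```python
from h import *
np.set_printoptions(precision=1,suppress=True)
a=cap("top")
f=lambda x,y,k,o,z: ray(a,((x+.5)/k-.5+o[0],(y+.5)/k-.5+o[1]),z)[:2]
for x,y in[(118,97),(369,129),(113,305),(376,377)]: print("hub",f(x,y,6,(180,190),50))
def rect(pts,k,o,z):
    P=np.array([f(*p,k,o,z) for p in pts]); d=(P[0]-P[3]+P[1]-P[2]);w=(P[0]-P[1]+P[3]-P[2])
    print(P.tolist(),P.mean(0),"yaw",np.arctan2(d[1],d[0]),np.arctan2(-w[0],w[1]),np.hypot(*d)/2,np.hypot(*w)/2)
rect([(388,48),(670,72),(657,348),(365,325)],4,(255,150),61)
rect([(52,42),(731,97),(716,360),(25,303)],4,(255,150),30)
rect([(230,104),(445,125),(440,405),(217,385)],9,(450,220),90)
print("bar ends",f(418,383,4,(255,150),108),f(612,399,4,(255,150),108)); print("cbar",f(312,490,9,(450,220),76))
crop(a,290,70,100,75,8,"pics/head.png")
```

```text
hub [567.1 404.8]
hub [558.7 291.9]
hub [472.7 397.2]
hub [447.3 279.1]
[[710.0696944415914, 4.596128483131416], [703.6795956025384, -185.1202808001995], [513.293286297472, -179.56270687507623], [517.890619434499, 11.35394598069886]] [611.2 -87.2] yaw -0.03218048581480269 -0.028858191275989743 191.38177952707767 190.39580592467203
[[713.1443419295008, 234.68538833413015], [699.5235093705601, -232.8984106761003], [514.5020452787442, -224.63459810325566], [527.3908809394289, 238.63937039438213]] [613.6   3.9] yaw -0.03294013296183039 -0.028471057378957165 185.4880855844763 465.61758607220986
[[529.1907744337569, -317.5539197051022], [526.5132187988614, -378.4056515940601], [445.7113795101957, -375.7967936060622], [447.85192672465405, -313.46012850059293]] [ 487.3 -346.3] yaw -0.0413149545720018 -0.03909173618019768 81.1395832598156 61.64129149588678
bar ends [471.4 -21.6] [ 468.1 -143.3]
cbar [ 421.9 -344.1]
```

View pics/head.png

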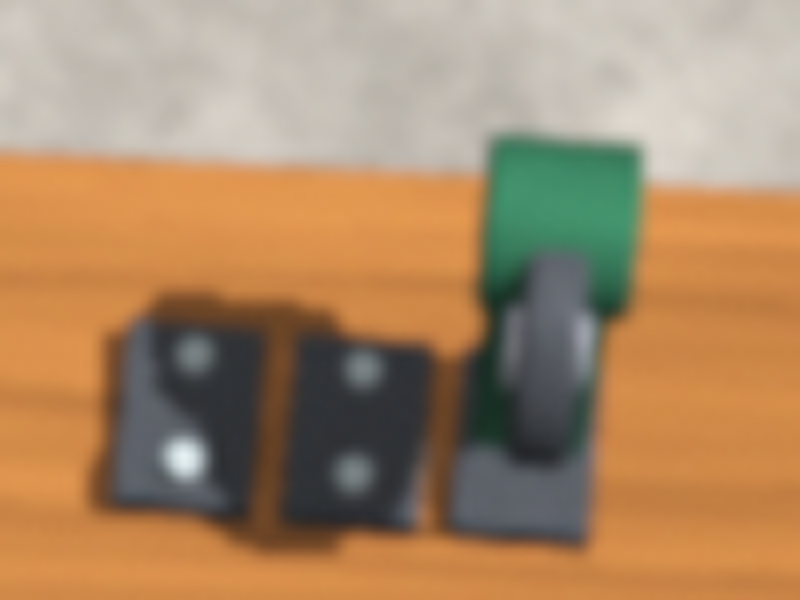

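Request:
jog_arm --moves '[{"gripper": 0.055, "translation": [0.2015, -0.2437, 0], "angular": [0, 0, 0.369]}, {"gripper": 0.055, "translation": [0.2015, -0.2437, 0], "angular": [0, 0, 0.369]}, {"gripper": 0.055, "translation": [0.2015, -0.2437, 0], "angular": [0, 0, 0.369]}, {"gripper": 0.055, "translation": [0.2015, -0.2437, 0], "angular": [0, 0, 0.369]}, {"gripper": 0.055, "translation": [0.2015, -0.2437, 0], "angular": [0, 0, 0.369]}]' --grip_force 60

```text
clock: 0.88
ee_pos: [288.3, -191.4, 253.4]
tool_rot: [3.141, -0.002, 0.001]
ft_force: [1.8, 0.3, -0.1]
width: 55.0
grasp_force: 0.0
```

Request:
jog_arm --moves '[{"gripper": 0.055, "translation": [0.08, -0.25, 0.05], "angular": [0, 0, 0]}, {"gripper": 0.055, "translation": [0.08, -0.25, 0.05], "angular": [0, 0, 0]}, {"gripper": 0.055, "translation": [0.08, -0.25, 0.05], "angular": [0, 0, 0]}, {"gripper": 0.055, "translation": [0.08, -0.25, 0.05], "angular": [0, 0, 0]}, {"gripper": 0.055, "translation": [0.08, -0.25, 0.05], "angular": [0, 0, 0]}]'

```text
clock: 1.5
ee_pos: [368.0, 59.7, 202.7]
tool_rot: [-3.141, -0.007, 0.002]
ft_force: [-0.2, -0.6, 0.6]
width: 54.8
grasp_force: 0.0
```

Request:
jog_arm --moves '[{"gripper": 0.055, "translation": [0.079, -0.218, 0.093], "angular": [0, 0, 0]}, {"gripper": 0.055, "translation": [0.079, -0.218, 0.093], "angular": [0, 0, 0]}, {"gripper": 0.055, "translation": [0.079, -0.218, 0.093], "angular": [0, 0, 0]}, {"gripper": 0.055, "translation": [0.079, -0.218, 0.093], "angular": [0, 0, 0]}, {"gripper": 0.055, "translation": [0.079, -0.218, 0.093], "angular": [0, 0, 0]}]'

```text
clock: 2.12
ee_pos: [446.6, 277.0, 107.7]
tool_rot: [3.141, 0.005, -0.006]
ft_force: [-0.6, -0.4, -1.2]
width: 54.9
grasp_force: 0.0
```

```bash
cat > look.py <<'E'
from h import *
import sys
np.set_printoptions(precision=1,suppress=True)
a=cap("top");b=cap("side")
print(bot.observe()["ee_pos"])
F=[(567,404),(559,291),(473.5,396.7),(448,278.3)]
for i in map(int,sys.argv[1]):
    p=np.array([*F[i],22]);
    for c in(a,b): print(i,*fit_flange(c,proj(c,p)[0]))
if len(sys.argv)>2:
    crop(a,180,140,260,180,3,"pics/%s.png"%sys.argv[2])
    crop(b,200,160,200,240,2.5,"pics/%ss.png"%sys.argv[2])
E
python3 look.py 3210 l1
```

```text
[446.9 274.7 109.9]
3 [456.  276.9] 974.691650390625
3 [448.3 277.1] 385.2803955078125
2 [470.8 396.4] 741.4633178710938
2 [474.8 390.7] 787.8963623046875
1 [555.1 309.3] 735.3534545898438
1 [559.3 291.1] 494.5379638671875
0 [566.8 404.6] 454.8703918457031
0 [567.6 402.4] 340.2958068847656
```

View pics/l1s.png

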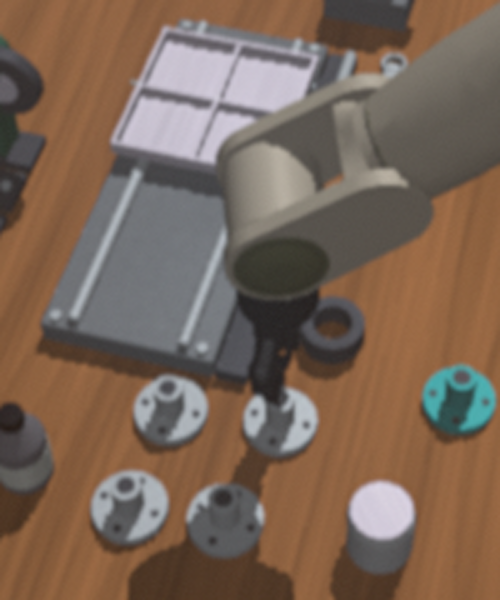

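The gripper is above flange 3, whose hub is at about (280,400) in the crop. The flange hasn't moved, so I'll descend and grip it.

Request:
jog_arm --moves '[{"gripper": 0.055, "translation": [0, 0, 0.04], "angular": [0, 0, 0]}, {"gripper": 0.055, "translation": [0, 0, 0.07], "angular": [0, 0, 0]}, {"gripper": 0.055, "translation": [0, 0, 0.07], "angular": [0, 0, 0]}, {"gripper": 0.02, "translation": [0, 0, 0.07], "angular": [0, 0, 0]}, {"gripper": 0.02, "translation": [0, 0, 0.07], "angular": [0, 0, 0]}]' --grip_force 80

```text
clock: 2.85
ee_pos: [448.6, 275.2, 42.9]
tool_rot: [-3.14, 0.001, -0.007]
ft_force: [-1.8, 1.4, 7.3]
width: 28.0
grasp_force: 78.3
```

Request:
jog_arm --moves '[{"gripper": 0.02, "translation": [0, 0, 0], "angular": [0, 0, 0]}, {"gripper": 0.02, "translation": [0, 0, 0], "angular": [0, 0, 0]}, {"gripper": 0.02, "translation": [0, 0, -0.12], "angular": [0, 0, 0]}, {"gripper": 0.02, "translation": [0, 0, -0.12], "angular": [0, 0, 0]}, {"gripper": 0.02, "translation": [0, 0, -0.12], "angular": [0, 0, 0]}]'

```text
clock: 3.48
ee_pos: [449.0, 275.2, 165.4]
tool_rot: [-3.138, 0.0, -0.015]
ft_force: [1.2, -0.2, -4.8]
width: 28.0
grasp_force: 81.0
```

Request:
jog_arm --moves '[{"gripper": 0.02, "translation": [0.14, 0.21, 0], "angular": [0, 0, 0]}, {"gripper": 0.02, "translation": [0.14, 0.21, 0], "angular": [0, 0, 0]}, {"gripper": 0.02, "translation": [0.14, 0.21, 0], "angular": [0, 0, 0]}, {"gripper": 0.02, "translation": [0.14, 0.21, 0], "angular": [0, 0, 0]}, {"gripper": 0.02, "translation": [0.14, 0.21, 0], "angular": [0, 0, 0]}]'

```text
clock: 4.1
ee_pos: [588.1, 60.8, 158.8]
tool_rot: [3.141, -0.008, -0.002]
ft_force: [-0.5, 1.2, -3.8]
width: 28.1
grasp_force: 80.0
```

Request:
jog_arm --moves '[{"gripper": 0.02, "translation": [0.07, 0.11, 0], "angular": [0, 0, 0]}, {"gripper": 0.02, "translation": [0.07, 0.11, 0], "angular": [0, 0, 0]}, {"gripper": 0.02, "translation": [0.07, 0.11, 0], "angular": [0, 0, 0]}, {"gripper": 0.02, "translation": [0.07, 0.11, 0.03], "angular": [0, 0, 0]}, {"gripper": 0.02, "translation": [0.07, 0.11, 0.03], "angular": [0, 0, 0]}]'

```text
clock: 4.72
ee_pos: [655.3, -44.1, 127.3]
tool_rot: [-3.14, -0.001, 0.011]
ft_force: [-0.3, 0.1, -3.9]
width: 27.9
grasp_force: 80.5
```

Run:
```python
from h import *
a=cap("top");b=cap("side");print(bot.observe()["ee_pos"],bot.observe()["width"])
x=crop(a,330,140,130,130,4,"pics/p1.png");crop(b,220,150,140,130,4,"pics/p1s.png")
i=cv2.imread("pics/p1.png");j=cv2.imread("pics/p1s.png");cv2.imwrite("pics/p1c.png",cv2.resize(np.hstack([i,j]),None,fx=.73,fy=.73))
```

```text
[656.95566735 -44.55361907 130.63477536] 27.989576557909444
```

View pics/p1c.png

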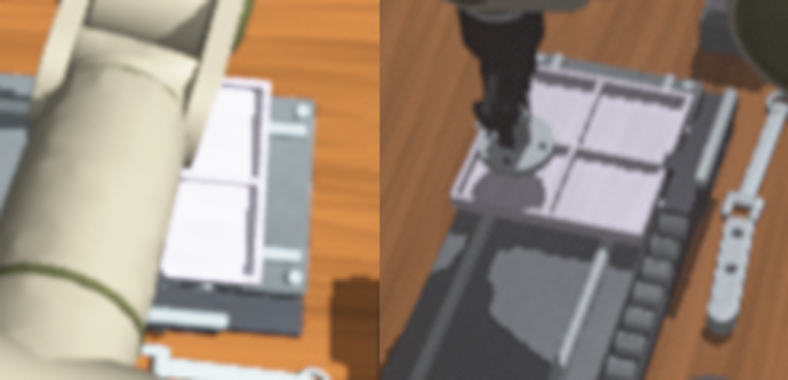

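The flange hangs level above the far-left cell, so I'll lower it and release.

Request:
jog_arm --moves '[{"gripper": 0.02, "translation": [0, 0, 0.03], "angular": [0, 0, 0]}, {"gripper": 0.02, "translation": [0, 0, 0.04], "angular": [0, 0, 0]}, {"gripper": 0.02, "translation": [0, 0, 0.04], "angular": [0, 0, 0]}, {"gripper": 0.055, "translation": [0, 0, 0.04], "angular": [0, 0, 0]}, {"gripper": 0.055, "translation": [0, 0, 0.04], "angular": [0, 0, 0]}]'

```text
clock: 5.45
ee_pos: [657.7, -45.4, 91.2]
tool_rot: [3.141, -0.0, 0.003]
ft_force: [-0.1, -0.0, 0.1]
width: 54.9
grasp_force: 0.0
```

Request:
jog_arm --moves '[{"gripper": 0.055, "translation": [0, 0, 0], "angular": [0, 0, 0]}, {"gripper": 0.055, "translation": [0, 0, -0.08], "angular": [0, 0, 0]}, {"gripper": 0.055, "translation": [0, 0, -0.08], "angular": [0, 0, 0]}, {"gripper": 0.055, "translation": [-0.1, -0.1, -0.08], "angular": [0, 0, 0]}, {"gripper": 0.055, "translation": [-0.1, -0.1, -0.08], "angular": [0, 0, 0]}]'

```text
clock: 6.08
ee_pos: [567.5, 43.9, 170.0]
tool_rot: [-3.141, 0.002, 0.0]
ft_force: [1.4, 0.9, 0.3]
width: 54.8
grasp_force: 0.0
```

Run:
```python
from h import *
a=cap("top");b=cap("side");print(bot.observe()["ee_pos"],bot.observe()["width"])
F=[(567,404),(559,291),(473.5,396.7)]
for i in range(3):
    for c in(a,b): print(i,*fit_flange(c,proj(c,[*F[i],22])[0]))
crop(b,220,150,140,130,4,"pics/p2s.png")
```

```text
[564.77896747  46.79007267 169.75626353] 55.23407848574825
0 [570.62128015 408.15594235] 232.87359619140625
0 [573.68791865 405.01288257] 641.9060668945312
1 [561.03917239 294.50720589] 299.65386962890625
1 [580.28503061 251.36310454] 745.221435546875
2 [474.73115054 399.61812617] 271.464111328125
2 [582.3649068  265.71731754] 0.8393661975860596
```

View pics/p2s.png

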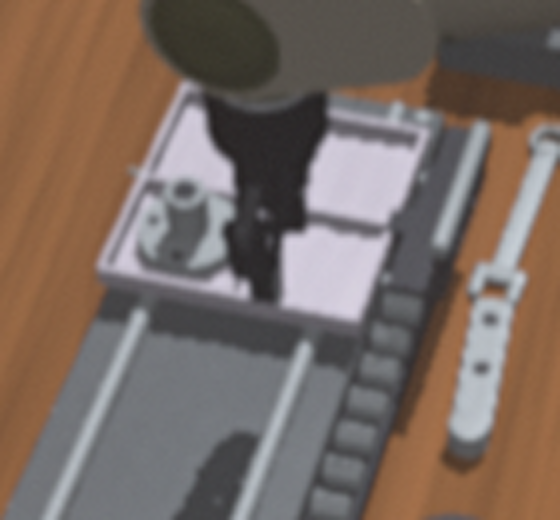

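Flange 3 sits in the far-left cell, at about (185,225). The side fits of the other flanges look off, possibly from shadow, so I'll check.

Run:
```python
from h import *
a=cap("top");b=cap("side")
crop(a,180,190,100,95,4,"pics/q.png");crop(b,220,300,115,95,3.4783,"pics/qs.png")
i=cv2.imread("pics/q.png");j=cv2.resize(cv2.imread("pics/qs.png"),(400,380));cv2.imwrite("pics/q2.png",np.hstack([i,j]))
print(a["position"],b["position"],a["attitude"],b["attitude"])
```

```text
[ 200.98181233   68.13777078 1409.66735835] [ 235.44705429 1037.76905014 1326.7328677 ] [-2.16504289  2.04459358 -0.21209999] [-0.33128537  2.86039213 -1.01190023]
```

View pics/q2.png

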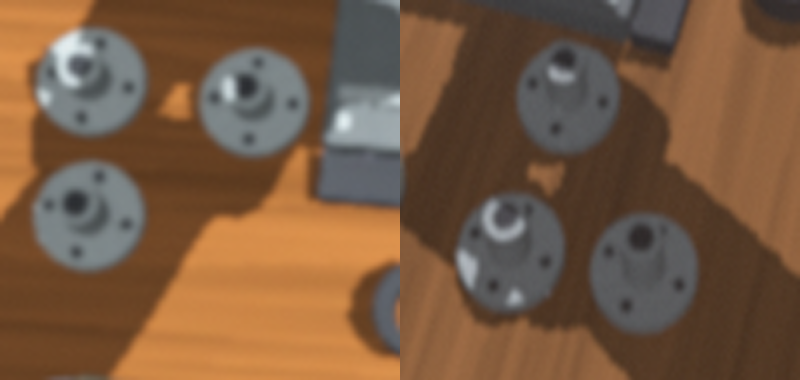

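The arm's shadow spoiled the fits. The hubs are unchanged at top (199,206), (241,211) and (199,240). Flange 1 is next.

```bash
sed -i 's/hsv\[...,2\]>110/hsv[...,2]>60/' h.py
```

Request:
jog_arm --moves '[{"gripper": 0.055, "translation": [0.001, -0.234, 0], "angular": [0, 0, 0]}, {"gripper": 0.055, "translation": [0.001, -0.234, 0], "angular": [0, 0, 0]}, {"gripper": 0.055, "translation": [0.001, -0.234, 0.06], "angular": [0, 0, 0]}, {"gripper": 0.055, "translation": [0.001, -0.234, 0.06], "angular": [0, 0, 0]}, {"gripper": 0.055, "translation": [0.001, -0.234, 0.06], "angular": [0, 0, 0]}]'

```text
clock: 6.9
ee_pos: [569.2, 279.3, 107.1]
tool_rot: [3.141, 0.005, -0.006]
ft_force: [-0.2, -1.7, 0.3]
width: 55.0
grasp_force: 0.0
```

```bash
python3 look.py 1
```

```text
[570.8 276.5 110. ]
1 [564.6 292.5] 1307.246337890625
1 [558.7 292.1] 406.0465393066406
```

Request:
jog_arm --moves '[{"gripper": 0.055, "translation": [-0.012, -0.012, 0], "angular": [0, 0, 0]}, {"gripper": 0.055, "translation": [-0.012, -0.012, 0.05], "angular": [0, 0, 0]}, {"gripper": 0.055, "translation": [-0.012, -0.012, 0.07], "angular": [0, 0, 0]}, {"gripper": 0.02, "translation": [-0.012, -0.012, 0.07], "angular": [0, 0, 0]}, {"gripper": 0.02, "translation": [-0.012, -0.012, 0.07], "angular": [0, 0, 0]}]'

```text
clock: 7.62
ee_pos: [558.5, 289.1, 41.8]
tool_rot: [-3.141, 0.001, -0.003]
ft_force: [-0.2, 0.4, -4.5]
width: 28.0
grasp_force: 79.0
```

Request:
jog_arm --moves '[{"gripper": 0.02, "translation": [0, 0, 0], "angular": [0, 0, 0]}, {"gripper": 0.02, "translation": [0, 0, 0], "angular": [0, 0, 0]}, {"gripper": 0.02, "translation": [0, 0, -0.12], "angular": [0, 0, 0]}, {"gripper": 0.02, "translation": [0, 0, -0.12], "angular": [0, 0, 0]}, {"gripper": 0.02, "translation": [0, 0, -0.12], "angular": [0, 0, 0]}]'

```text
clock: 8.25
ee_pos: [559.5, 289.6, 165.1]
tool_rot: [-3.139, 0.0, -0.013]
ft_force: [0.6, -0.9, -5.7]
width: 28.0
grasp_force: 81.0
```

Request:
jog_arm --moves '[{"gripper": 0.02, "translation": [0.04, 0.22, 0], "angular": [0, 0, 0]}, {"gripper": 0.02, "translation": [0.04, 0.22, 0], "angular": [0, 0, 0]}, {"gripper": 0.02, "translation": [0.04, 0.22, 0], "angular": [0, 0, 0]}, {"gripper": 0.02, "translation": [0.04, 0.22, 0], "angular": [0, 0, 0]}, {"gripper": 0.02, "translation": [0.04, 0.22, 0], "angular": [0, 0, 0]}]'

```text
clock: 8.88
ee_pos: [597.5, 66.5, 158.4]
tool_rot: [3.141, -0.006, -0.005]
ft_force: [-0.8, 0.7, -4.7]
width: 28.0
grasp_force: 81.2
```

Request:
jog_arm --moves '[{"gripper": 0.02, "translation": [0.057, 0.2065, 0], "angular": [0, 0, 0]}, {"gripper": 0.02, "translation": [0.057, 0.2065, 0], "angular": [0, 0, 0]}, {"gripper": 0.02, "translation": [0.057, 0.2065, 0], "angular": [0, 0, 0]}, {"gripper": 0.02, "translation": [0.057, 0.2065, 0], "angular": [0, 0, 0]}, {"gripper": 0.02, "translation": [0.057, 0.2065, 0], "angular": [0, 0, 0]}]'

```text
clock: 9.5
ee_pos: [654.5, -138.3, 158.2]
tool_rot: [-3.141, 0.003, 0.004]
ft_force: [-0.6, 1.0, -4.9]
width: 27.8
grasp_force: 81.6
```

Request:
jog_arm --moves '[{"gripper": 0.02, "translation": [0, 0, 0.04], "angular": [0, 0, 0]}, {"gripper": 0.02, "translation": [0, 0, 0.07], "angular": [0, 0, 0]}, {"gripper": 0.02, "translation": [0, 0, 0.07], "angular": [0, 0, 0]}, {"gripper": 0.02, "translation": [0, 0, 0.07], "angular": [0, 0, 0]}, {"gripper": 0.02, "translation": [0, 0, 0.07], "angular": [0, 0, 0]}]'

```text
clock: 10.12
ee_pos: [654.6, -136.6, 89.9]
tool_rot: [-3.141, -0.001, 0.001]
ft_force: [-0.4, 0.0, -5.3]
width: 28.1
grasp_force: 88.7
```

Request:
jog_arm --moves '[{"gripper": 0.055, "translation": [0, 0, 0.001], "angular": [0, 0, 0]}, {"gripper": 0.055, "translation": [0, 0, 0.001], "angular": [0, 0, 0]}, {"gripper": 0.055, "translation": [0, 0, 0.001], "angular": [0, 0, 0]}, {"gripper": 0.055, "translation": [0, 0, -0.08], "angular": [0, 0, 0]}, {"gripper": 0.055, "translation": [0, 0, -0.08], "angular": [0, 0, 0]}]'

```text
clock: 10.75
ee_pos: [656.0, -138.0, 174.8]
tool_rot: [3.139, -0.0, 0.01]
ft_force: [-0.3, 0.1, -0.3]
width: 55.0
grasp_force: 0.0
```

Request:
jog_arm --moves '[{"gripper": 0.055, "translation": [-0.09, -0.265, 0], "angular": [0, 0, 0]}, {"gripper": 0.055, "translation": [-0.09, -0.265, 0], "angular": [0, 0, 0]}, {"gripper": 0.055, "translation": [-0.09, -0.265, 0], "angular": [0, 0, 0]}, {"gripper": 0.055, "translation": [-0.09, -0.265, 0], "angular": [0, 0, 0]}, {"gripper": 0.055, "translation": [-0.09, -0.265, 0], "angular": [0, 0, 0]}]'

```text
clock: 11.38
ee_pos: [563.6, 130.3, 170.4]
tool_rot: [-3.141, -0.003, 0.0]
ft_force: [0.9, -0.3, -0.4]
width: 55.3
grasp_force: 0.0
```

Request:
jog_arm --moves '[{"gripper": 0.055, "translation": [-0.092, -0.266, 0], "angular": [0, 0, 0]}, {"gripper": 0.055, "translation": [-0.092, -0.266, 0], "angular": [0, 0, 0]}, {"gripper": 0.055, "translation": [-0.092, -0.266, 0], "angular": [0, 0, 0]}, {"gripper": 0.055, "translation": [-0.092, -0.266, 0], "angular": [0, 0, 0]}, {"gripper": 0.055, "translation": [-0.092, -0.266, 0], "angular": [0, 0, 0]}]'

```text
clock: 12.0
ee_pos: [471.3, 396.2, 170.1]
tool_rot: [-3.141, -0.004, 0.0]
ft_force: [0.2, -0.1, -0.2]
width: 55.1
grasp_force: 0.0
```

```bash
python3 look.py 20
python3 - <<'E'
from h import *
b=cap("side"); crop(b,200,150,200,240,2.5,"pics/r.png")
E
```

```text
[471.3 396.2 170. ]
2 [473.4 397.4] 869.83154296875
2 [473.7 397.3] 114.71328735351562
0 [567.1 405.6] 659.8712768554688
0 [567.2 405.4] 109.77894592285156
```

View pics/r.png

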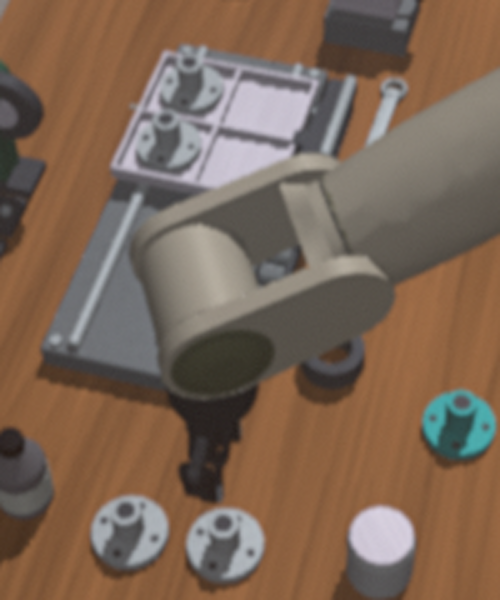

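Two flanges are seated in the far cells at crop (190,85) and (168,140). The other two haven't moved, so I'll pick flange 2.

Request:
jog_arm --moves '[{"gripper": 0.055, "translation": [0, 0, 0.06], "angular": [0, 0, 0]}, {"gripper": 0.055, "translation": [0, 0, 0.11], "angular": [0, 0, 0]}, {"gripper": 0.055, "translation": [0, 0, 0.131], "angular": [0, 0, 0]}, {"gripper": 0.055, "translation": [0, 0, 0.131], "angular": [0, 0, 0]}, {"gripper": 0.02, "translation": [0, 0, 0.131], "angular": [0, 0, 0]}]'

```text
clock: 12.78
ee_pos: [473.9, 393.3, 40.7]
tool_rot: [-3.141, 0.002, -0.003]
ft_force: [-0.2, -0.1, 0.4]
width: 38.4
grasp_force: 0.0
```

Request:
jog_arm --moves '[{"gripper": 0.02, "translation": [0, 0, 0], "angular": [0, 0, 0]}, {"gripper": 0.02, "translation": [0, 0, 0], "angular": [0, 0, 0]}, {"gripper": 0.02, "translation": [0, 0, 0], "angular": [0, 0, 0]}, {"gripper": 0.02, "translation": [0, 0, -0.12], "angular": [0, 0, 0]}, {"gripper": 0.02, "translation": [0, 0, -0.12], "angular": [0, 0, 0]}]'

```text
clock: 13.4
ee_pos: [472.7, 393.2, 161.2]
tool_rot: [3.141, -0.0, -0.001]
ft_force: [1.8, 0.0, -4.5]
width: 28.0
grasp_force: 80.0
```

Request:
jog_arm --moves '[{"gripper": 0.02, "translation": [0.046, 0.22, 0], "angular": [0, 0, 0]}, {"gripper": 0.02, "translation": [0.046, 0.22, 0], "angular": [0, 0, 0]}, {"gripper": 0.02, "translation": [0.046, 0.22, 0], "angular": [0, 0, 0]}, {"gripper": 0.02, "translation": [0.046, 0.22, 0], "angular": [0, 0, 0]}, {"gripper": 0.02, "translation": [0.046, 0.22, 0], "angular": [0, 0, 0]}]'

```text
clock: 14.02
ee_pos: [519.2, 171.2, 159.7]
tool_rot: [3.141, -0.006, 0.0]
ft_force: [-0.5, 0.8, -4.2]
width: 28.2
grasp_force: 80.7
```

Request:
jog_arm --moves '[{"gripper": 0.02, "translation": [0.046, 0.215, 0], "angular": [0, 0, 0]}, {"gripper": 0.02, "translation": [0.046, 0.215, 0], "angular": [0, 0, 0]}, {"gripper": 0.02, "translation": [0.046, 0.215, 0], "angular": [0, 0, 0]}, {"gripper": 0.02, "translation": [0.046, 0.215, 0], "angular": [0, 0, 0]}, {"gripper": 0.02, "translation": [0.046, 0.215, 0], "angular": [0, 0, 0]}]'

```text
clock: 14.65
ee_pos: [565.0, -42.7, 159.3]
tool_rot: [3.141, -0.004, 0.0]
ft_force: [0.2, 0.4, -4.1]
width: 27.8
grasp_force: 81.1
```

Request:
jog_arm --moves '[{"gripper": 0.02, "translation": [0, 0, 0.04], "angular": [0, 0, 0]}, {"gripper": 0.02, "translation": [0, 0, 0.07], "angular": [0, 0, 0]}, {"gripper": 0.02, "translation": [0, 0, 0.07], "angular": [0, 0, 0]}, {"gripper": 0.02, "translation": [0, 0, 0.07], "angular": [0, 0, 0]}, {"gripper": 0.02, "translation": [0, 0, 0.07], "angular": [0, 0, 0]}]'

```text
clock: 15.28
ee_pos: [564.9, -40.9, 89.8]
tool_rot: [3.141, 0.001, 0.001]
ft_force: [0.1, 0.5, -4.0]
width: 27.9
grasp_force: 93.6
```

Request:
jog_arm --moves '[{"gripper": 0.055, "translation": [0, 0, 0.001], "angular": [0, 0, 0]}, {"gripper": 0.055, "translation": [0, 0, 0.001], "angular": [0, 0, 0]}, {"gripper": 0.055, "translation": [0, 0, 0.001], "angular": [0, 0, 0]}, {"gripper": 0.055, "translation": [0, 0, -0.08], "angular": [0, 0, 0]}, {"gripper": 0.055, "translation": [0, 0, -0.08], "angular": [0, 0, 0]}]'

```text
clock: 15.9
ee_pos: [566.0, -41.8, 172.9]
tool_rot: [3.14, -0.0, 0.008]
ft_force: [0.7, -0.4, -1.5]
width: 55.1
grasp_force: 0.0
```

Request:
jog_arm --moves '[{"gripper": 0.055, "translation": [0, -0.221, 0], "angular": [0, 0, 0]}, {"gripper": 0.055, "translation": [0, -0.221, 0], "angular": [0, 0, 0]}, {"gripper": 0.055, "translation": [0, -0.221, 0], "angular": [0, 0, 0]}, {"gripper": 0.055, "translation": [0, -0.221, 0], "angular": [0, 0, 0]}, {"gripper": 0.055, "translation": [0, -0.221, 0], "angular": [0, 0, 0]}]'

```text
clock: 16.52
ee_pos: [564.5, 181.6, 169.3]
tool_rot: [-3.141, -0.005, -0.0]
ft_force: [-0.4, -0.7, 0.2]
width: 55.0
grasp_force: 0.0
```

Request:
jog_arm --moves '[{"gripper": 0.055, "translation": [0.0015, -0.221, 0], "angular": [0, 0, 0]}, {"gripper": 0.055, "translation": [0.0015, -0.221, 0], "angular": [0, 0, 0]}, {"gripper": 0.055, "translation": [0.0015, -0.221, 0], "angular": [0, 0, 0]}, {"gripper": 0.055, "translation": [0.0015, -0.221, 0], "angular": [0, 0, 0]}, {"gripper": 0.055, "translation": [0.0015, -0.221, 0], "angular": [0, 0, 0]}]'

```text
clock: 17.15
ee_pos: [566.3, 401.6, 168.7]
tool_rot: [3.141, 0.003, -0.0]
ft_force: [-0.5, -0.3, -0.6]
width: 54.9
grasp_force: 0.0
```

```bash
python3 look.py 0
python3 - <<'E'
from h import *
a=cap("top"); print(ray(a,(207,160),110)); crop(a,180,130,120,110,3,"pics/t.png")
E
```

```text
[566.9 399.4 169.1]
0 [568.  405.7] 889.9244384765625
0 [567.2 405.4] 43.42182159423828
[674.94523408 382.54645533 110.        ]
```

Request:
jog_arm --moves '[{"gripper": 0.055, "translation": [0, 0, 0.06], "angular": [0, 0, 0]}, {"gripper": 0.055, "translation": [0, 0, 0.11], "angular": [0, 0, 0]}, {"gripper": 0.055, "translation": [0, 0, 0.131], "angular": [0, 0, 0]}, {"gripper": 0.055, "translation": [0, 0, 0.131], "angular": [0, 0, 0]}, {"gripper": 0.02, "translation": [0, 0, 0.131], "angular": [0, 0, 0]}]'

```text
clock: 17.92
ee_pos: [567.7, 400.8, 40.9]
tool_rot: [-3.14, 0.001, -0.006]
ft_force: [-0.1, 3.5, 5.2]
width: 37.9
grasp_force: 4.1
```

Request:
jog_arm --moves '[{"gripper": 0.02, "translation": [0, 0, 0], "angular": [0, 0, 0]}, {"gripper": 0.02, "translation": [0, 0, 0], "angular": [0, 0, 0]}, {"gripper": 0.02, "translation": [0, 0, 0], "angular": [0, 0, 0]}, {"gripper": 0.02, "translation": [0, 0, -0.12], "angular": [0, 0, 0]}, {"gripper": 0.02, "translation": [0, 0, -0.12], "angular": [0, 0, 0]}]'

```text
clock: 18.55
ee_pos: [566.3, 400.4, 160.8]
tool_rot: [-3.142, 0.0, -0.001]
ft_force: [1.0, 1.2, -4.9]
width: 27.8
grasp_force: 80.1
```

Request:
jog_arm --moves '[{"gripper": 0.02, "translation": [0, 0.27, 0], "angular": [0, 0, 0]}, {"gripper": 0.02, "translation": [0, 0.27, 0], "angular": [0, 0, 0]}, {"gripper": 0.02, "translation": [0, 0.27, 0], "angular": [0, 0, 0]}, {"gripper": 0.02, "translation": [0, 0.27, 0], "angular": [0, 0, 0]}, {"gripper": 0.02, "translation": [0, 0.27, 0], "angular": [0, 0, 0]}]'

```text
clock: 19.18
ee_pos: [566.4, 127.3, 159.3]
tool_rot: [3.141, -0.005, 0.001]
ft_force: [-0.1, 0.8, -4.9]
width: 28.2
grasp_force: 80.9
```

Request:
jog_arm --moves '[{"gripper": 0.02, "translation": [-0.004, 0.265, 0], "angular": [0, 0, 0]}, {"gripper": 0.02, "translation": [-0.004, 0.265, 0], "angular": [0, 0, 0]}, {"gripper": 0.02, "translation": [-0.004, 0.265, 0], "angular": [0, 0, 0]}, {"gripper": 0.02, "translation": [-0.004, 0.265, 0], "angular": [0, 0, 0]}, {"gripper": 0.02, "translation": [-0.004, 0.265, 0], "angular": [0, 0, 0]}]'

```text
clock: 19.8
ee_pos: [562.2, -137.5, 158.9]
tool_rot: [3.141, -0.006, 0.001]
ft_force: [-0.4, 1.6, -4.4]
width: 28.2
grasp_force: 81.3
```

Request:
jog_arm --moves '[{"gripper": 0.02, "translation": [0, 0, 0.04], "angular": [0, 0, 0]}, {"gripper": 0.02, "translation": [0, 0, 0.07], "angular": [0, 0, 0]}, {"gripper": 0.02, "translation": [0, 0, 0.07], "angular": [0, 0, 0]}, {"gripper": 0.02, "translation": [0, 0, 0.07], "angular": [0, 0, 0]}, {"gripper": 0.02, "translation": [0, 0, 0.07], "angular": [0, 0, 0]}]'

```text
clock: 20.42
ee_pos: [562.6, -134.1, 88.9]
tool_rot: [3.141, 0.001, 0.001]
ft_force: [0.1, 0.8, -5.3]
width: 28.3
grasp_force: 96.6
```

Request:
jog_arm --moves '[{"gripper": 0.055, "translation": [0, 0, 0.001], "angular": [0, 0, 0]}, {"gripper": 0.055, "translation": [0, 0, 0.001], "angular": [0, 0, 0]}, {"gripper": 0.055, "translation": [0, 0, 0.001], "angular": [0, 0, 0]}, {"gripper": 0.055, "translation": [0, 0, -0.11], "angular": [0, 0, 0]}, {"gripper": 0.055, "translation": [0, 0, -0.11], "angular": [0, 0, 0]}]'

```text
clock: 21.05
ee_pos: [562.4, -134.6, 200.6]
tool_rot: [3.141, -0.0, 0.002]
ft_force: [0.7, -1.6, 0.6]
width: 55.1
grasp_force: 0.0
```

Request:
jog_arm --moves '[{"gripper": 0.05, "translation": [-0.0935, -0.048, 0], "angular": [0, 0, -0.785]}, {"gripper": 0.05, "translation": [-0.0935, -0.048, 0], "angular": [0, 0, -0.785]}, {"gripper": 0.05, "translation": [-0.0935, -0.048, 0], "angular": [0, 0, -0.785]}, {"gripper": 0.05, "translation": [-0.0935, -0.048, 0], "angular": [0, 0, -0.785]}, {"gripper": 0.05, "translation": [-0.0935, -0.048, 0], "angular": [0, 0, -0.785]}]'

```text
clock: 21.68
ee_pos: [468.9, -86.5, 198.5]
tool_rot: [2.902, 1.201, 0.001]
ft_force: [-0.1, 0.5, -0.6]
width: 50.2
grasp_force: 0.0
```

Request:
jog_arm --moves '[{"gripper": 0.04, "translation": [0, 0, 0], "angular": [0, 0, -0.756]}, {"gripper": 0.04, "translation": [0, 0, 0], "angular": [0, 0, -0.756]}, {"gripper": 0.04, "translation": [0, 0, 0], "angular": [0, 0, -0.756]}, {"gripper": 0.04, "translation": [0, 0, 0], "angular": [0, 0, -0.756]}, {"gripper": 0.04, "translation": [0, 0, 0], "angular": [0, 0, -0.756]}]'

```text
clock: 22.3
ee_pos: [468.9, -86.5, 198.3]
tool_rot: [2.258, 2.184, 0.0]
ft_force: [-0.6, 0.9, -0.3]
width: 40.1
grasp_force: 0.0
```

Run:
```python
from h import *
s=bot.observe();print(s["ee_pos"],s["tool_rot"],s["width"])
T=R.from_rotvec(s["tool_rot"]).as_matrix();print(T.round(3))
b=cap("side"); crop(b,215,150,150,140,4,"pics/bar.png")
for n in("top","side"):
    c=cap(n); print(n,[proj(c,[x,y,99])[0].round(1).tolist() for x,y in[(563,-131),(566,-39),(656,-134),(658,-42)]])
```

```text
[468.86509622 -86.46864743 198.32430371] [2.25849255e+00 2.18365862e+00 4.60497136e-05] 40.10216086276055
[[ 0.034  0.999  0.   ]
 [ 0.999 -0.034 -0.   ]
 [-0.     0.    -1.   ]]
top [[403.0, 213.5], [367.1, 210.4], [405.0, 178.9], [369.6, 176.3]]
side [[306.2, 180.9], [297.0, 204.1], [275.0, 175.1], [265.2, 197.9]]
```

View pics/bar.png

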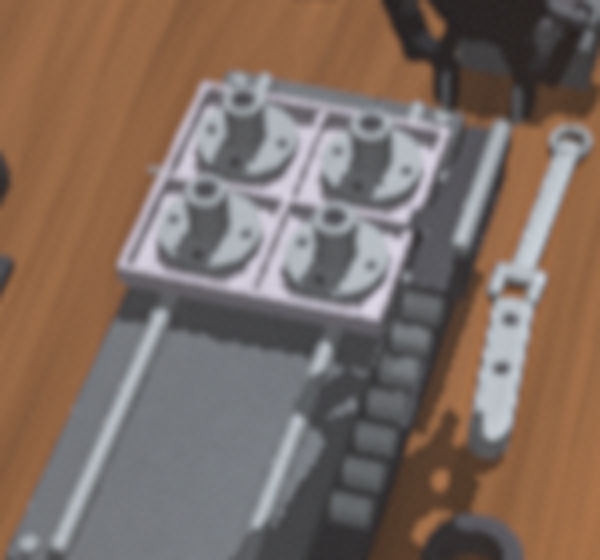

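All four flanges are seated, with hubs at crop (240,100), (370,122), (205,190) and (333,217). The gripper is lined up over the bar, so I'll descend and pinch it.

Request:
jog_arm --moves '[{"gripper": 0.04, "translation": [0, 0, 0.05], "angular": [0, 0, 0]}, {"gripper": 0.04, "translation": [0, 0, 0.087], "angular": [0, 0, 0]}, {"gripper": 0.04, "translation": [0, 0, 0.087], "angular": [0, 0, 0]}, {"gripper": 0.04, "translation": [0, 0, 0.087], "angular": [0, 0, 0]}, {"gripper": 0.008, "translation": [0, 0, 0.087], "angular": [0, 0, 0]}]'

```text
clock: 23.08
ee_pos: [469.5, -86.8, 112.8]
tool_rot: [2.253, 2.185, 0.002]
ft_force: [0.7, 0.7, -0.3]
width: 23.2
grasp_force: 0.0
```

Request:
jog_arm --moves '[{"gripper": 0.008, "translation": [0, 0, 0], "angular": [0, 0, 0]}, {"gripper": 0.008, "translation": [0, 0, 0], "angular": [0, 0, 0]}, {"gripper": 0.008, "translation": [0, 0, 0], "angular": [0, 0, 0]}, {"gripper": 0.008, "translation": [0, 0, 0], "angular": [0, 0, 0]}]'

```text
clock: 23.58
ee_pos: [469.7, -86.7, 112.7]
tool_rot: [2.253, 2.185, 0.002]
ft_force: [0.3, 0.2, 6.6]
width: 11.6
grasp_force: 78.0
```

Gripped. I'll lift 24 mm and check.

Request:
jog_arm --moves '[{"gripper": 0.008, "translation": [0, 0, -0.012], "angular": [0, 0, 0]}, {"gripper": 0.008, "translation": [0, 0, -0.024], "angular": [0, 0, 0]}, {"gripper": 0.008, "translation": [0, 0, -0.024], "angular": [0, 0, 0]}, {"gripper": 0.008, "translation": [0, 0, -0.024], "angular": [0, 0, 0]}]' --grip_force 100

```text
clock: 24.08
ee_pos: [469.6, -86.6, 135.4]
tool_rot: [2.253, 2.186, 0.002]
ft_force: [7.1, -1.9, -7.7]
width: 11.0
grasp_force: 97.7
```

Request:
jog_arm --moves '[{"gripper": 0.008, "translation": [0.008, 0, 0], "angular": [0, 0, 0]}, {"gripper": 0.008, "translation": [0.022, 0, 0], "angular": [0, 0, 0]}, {"gripper": 0.008, "translation": [0.036, 0, 0], "angular": [0, 0, 0]}, {"gripper": 0.008, "translation": [0.05, 0, 0], "angular": [0, 0, 0]}, {"gripper": 0.008, "translation": [0.062, 0, 0], "angular": [0, 0, 0]}]'

```text
clock: 24.7
ee_pos: [471.7, -24.3, 135.3]
tool_rot: [2.253, 2.185, 0.003]
ft_force: [9.1, -1.5, -7.4]
width: 10.7
grasp_force: 97.7
```

Request:
jog_arm --moves '[{"gripper": 0.008, "translation": [0.01, 0, 0], "angular": [0, 0, 0]}, {"gripper": 0.008, "translation": [0.02, 0, 0], "angular": [0, 0, 0]}, {"gripper": 0.008, "translation": [0.028, 0, 0], "angular": [0, 0, 0]}, {"gripper": 0.008, "translation": [0.028, 0, 0], "angular": [0, 0, 0]}, {"gripper": 0.008, "translation": [0.028, 0, 0], "angular": [0, 0, 0]}]'

```text
clock: 25.32
ee_pos: [472.6, 3.6, 135.4]
tool_rot: [2.253, 2.186, 0.004]
ft_force: [9.1, -0.3, -8.1]
width: 10.6
grasp_force: 97.8
```

Run:
```python
from h import *
s=bot.observe();print(s["ee_pos"],s["width"],s["ft_force"])
b=cap("side"); crop(b,170,150,200,150,4,"pics/mv.png")
# expected tray rim corners for notch 4
o=np.array([611.0,-86.7]);ex=np.array([1,-.03]);ey=np.array([.03,1])
for d in(0,90): print(d,[proj(b,[*(o+ey*(d+j)+ex*i),61])[0].round(1).tolist() for i,j in((95,95),(-95,95),(95,-95),(-95,-95))])
```

```text
[472.59473476   3.55224484 135.36209406] 10.555373482910062 [ 9.07512679 -0.27714085 -8.14480761]
0 [[243.9, 216.4], [309.5, 229.6], [265.3, 170.0], [327.1, 181.4]]
90 [[232.7, 240.7], [300.4, 254.8], [255.5, 191.2], [319.1, 203.4]]
```

View pics/mv.png

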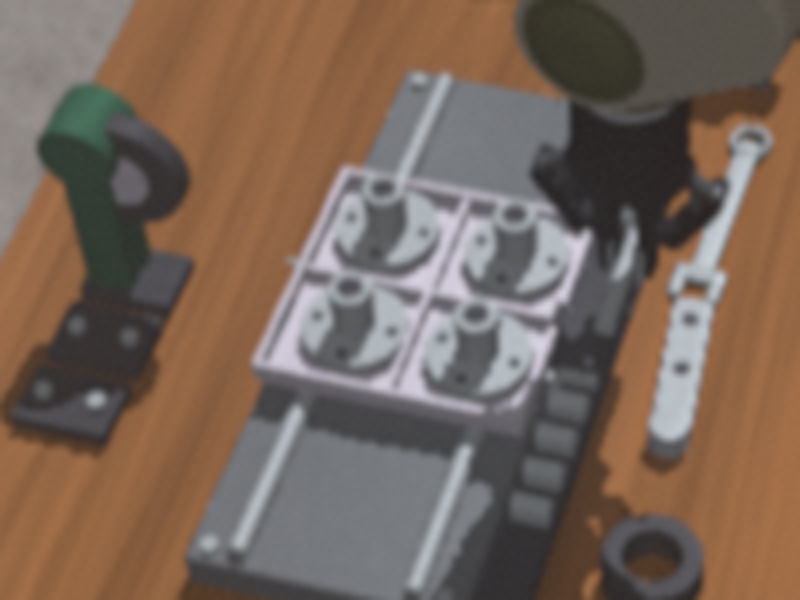

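The carriage has moved by about 90 mm: the tray corner at (256,368) matches the prediction for notch 4. I'll lower the bar.

Request:
jog_arm --moves '[{"gripper": 0.008, "translation": [0, -0.002, 0.008], "angular": [0, 0, 0]}, {"gripper": 0.008, "translation": [0, -0.002, 0.016], "angular": [0, 0, 0]}, {"gripper": 0.008, "translation": [0, -0.002, 0.024], "angular": [0, 0, 0]}, {"gripper": 0.008, "translation": [0, -0.002, 0.024], "angular": [0, 0, 0]}, {"gripper": 0.008, "translation": [0, -0.002, 0.024], "angular": [0, 0, 0]}]'

```text
clock: 26.0
ee_pos: [472.5, 3.0, 112.8]
tool_rot: [2.25, 2.182, 0.008]
ft_force: [11.4, -0.5, 1.1]
width: 10.6
grasp_force: 98.8
```

Request:
jog_arm --moves '[{"gripper": 0.045, "translation": [0, 0, 0], "angular": [0, 0, 0]}, {"gripper": 0.045, "translation": [0, 0, 0], "angular": [0, 0, 0]}, {"gripper": 0.045, "translation": [0, 0, 0], "angular": [0, 0, 0]}, {"gripper": 0.045, "translation": [0, 0, 0], "angular": [0, 0, 0]}]'

```text
clock: 26.5
ee_pos: [469.4, 3.6, 111.3]
tool_rot: [-2.254, -2.188, 0.0]
ft_force: [0.0, -0.5, 0.5]
width: 45.3
grasp_force: 0.0
```

Request:
jog_arm --moves '[{"gripper": 0.045, "translation": [0, 0, -0.1], "angular": [0, 0, 0]}, {"gripper": 0.045, "translation": [0, 0, -0.1], "angular": [0, 0, 0]}, {"gripper": 0.06, "translation": [0, 0, -0.1], "angular": [0, 0, 0.78]}, {"gripper": 0.06, "translation": [0, 0, -0.1], "angular": [0, 0, 0.78]}, {"gripper": 0.06, "translation": [0, 0, -0.1], "angular": [0, 0, 0.78]}]'

```text
clock: 27.12
ee_pos: [469.4, 3.6, 211.3]
tool_rot: [-2.778, -1.467, 0.0]
ft_force: [0.3, 0.1, -0.7]
width: 60.0
grasp_force: 0.0
```

Run:
```python
from h import *
s=bot.observe();print(s["ee_pos"],s["tool_rot"],s["width"],R.from_rotvec(s["tool_rot"]).as_matrix()[:2,0])
a=cap("top")
crop(a,300,140,140,120,4,"pics/n4.png")
```

```text
[469.35168817   3.61718019 211.28119718] [-2.77764311e+00 -1.46747716e+00  3.38594976e-04] 59.967148804279105 [0.56357584 0.82606432]
```

Request:
jog_arm --moves '[{"gripper": 0.06, "translation": [-0.157, 0.0783, 0], "angular": [0, 0, 0.9]}, {"gripper": 0.06, "translation": [-0.157, 0.0783, 0], "angular": [0, 0, 0.9]}, {"gripper": 0.06, "translation": [-0.157, 0.0783, 0], "angular": [0, 0, 0.9]}, {"gripper": 0.06, "translation": [-0.157, 0.0783, 0], "angular": [0, 0, 0.9]}, {"gripper": 0.06, "translation": [-0.157, 0.0783, 0], "angular": [0, 0, 0.9]}]'

```text
clock: 27.8
ee_pos: [446.5, -171.0, 211.1]
tool_rot: [-3.139, -0.117, 0.001]
ft_force: [-0.9, 0.2, -0.4]
width: 60.0
grasp_force: 0.0
```

Request:
jog_arm --moves '[{"gripper": 0.06, "translation": [-0.0361, 0.1716, 0.03], "angular": [0, 0, 0.112]}, {"gripper": 0.06, "translation": [-0.0361, 0.1716, 0.03], "angular": [0, 0, 0.112]}, {"gripper": 0.06, "translation": [-0.0361, 0.1716, 0.03], "angular": [0, 0, 0.112]}, {"gripper": 0.06, "translation": [-0.0361, 0.1716, 0.06], "angular": [0, 0, 0.112]}, {"gripper": 0.06, "translation": [-0.0361, 0.1716, 0.06], "angular": [0, 0, 0.112]}]'

```text
clock: 28.42
ee_pos: [423.3, -343.7, 149.5]
tool_rot: [-3.137, 0.051, 0.005]
ft_force: [-0.5, -0.1, 0.5]
width: 59.9
grasp_force: 0.0
```

Run:
```python
from h import *
s=bot.observe();print(s["ee_pos"],s["tool_rot"],s["width"],R.from_rotvec(s["tool_rot"]).as_matrix()[:2,0])
b=cap("side");a=cap("top")
crop(b,310,115,80,70,5,"pics/b1s.png");crop(a,440,210,80,70,5,"pics/b1.png");crop(a,300,140,140,120,4,"pics/n4.png")
i=np.hstack([cv2.imread("pics/b1s.png"),cv2.imread("pics/b1.png")]);j=cv2.resize(cv2.imread("pics/n4.png"),(292,250));k=np.zeros((250,800,3),np.uint8);k[:,:292]=j
cv2.imwrite("pics/bb.png",np.vstack([i,k])[:600])
print(proj(b,[422,-344,76]),proj(a,[422,-344,76]),proj(b,s["ee_pos"]),proj(a,s["ee_pos"]))
```

```text
[ 423.31846903 -343.673121    149.48204963] [-3.13749266  0.05055036  0.00468449] 59.939217060321894 [ 0.99947651 -0.03220936]
[[368.30139862 144.87329006]] [[484.1788857 273.953259 ]] [[369.16876601 126.16707521]] [[493.46057049 268.92807318]]
```

View pics/bb.png

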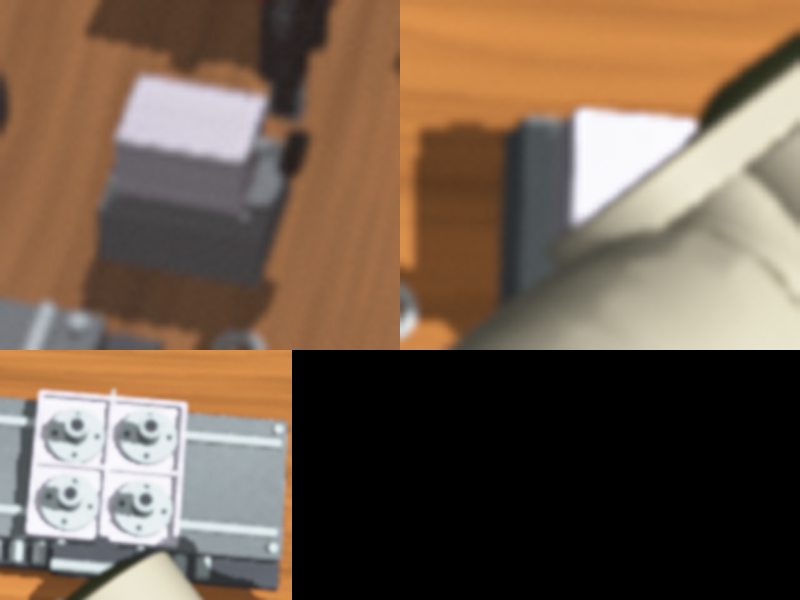

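The bar's crossbar at crop (292,153) lands on its predicted pixel, and the tray is caught with all flanges in. I'll descend onto the crossbar and grip it.

Request:
jog_arm --moves '[{"gripper": 0.06, "translation": [-0.001, 0, 0.04], "angular": [0, 0, 0]}, {"gripper": 0.06, "translation": [-0.001, 0, 0.071], "angular": [0, 0, 0]}, {"gripper": 0.06, "translation": [-0.001, 0, 0.071], "angular": [0, 0, 0]}, {"gripper": 0.06, "translation": [-0.001, 0, 0.071], "angular": [0, 0, 0]}, {"gripper": 0.022, "translation": [-0.001, 0, 0.071], "angular": [0, 0, 0]}]' --grip_force 25

```text
clock: 29.15
ee_pos: [423.8, -344.7, 82.0]
tool_rot: [3.139, -0.052, 0.003]
ft_force: [0.3, 0.5, 0.7]
width: 43.0
grasp_force: 0.0
```

Request:
jog_arm --moves '[{"gripper": 0.022, "translation": [0, 0, 0], "angular": [0, 0, 0]}, {"gripper": 0.022, "translation": [0, 0, 0], "angular": [0, 0, 0]}, {"gripper": 0.022, "translation": [0, 0, 0], "angular": [0, 0, 0]}, {"gripper": 0.022, "translation": [0, 0, 0], "angular": [0, 0, 0]}]'

```text
clock: 29.65
ee_pos: [423.6, -343.4, 81.7]
tool_rot: [-3.14, 0.053, -0.001]
ft_force: [-0.2, 8.1, 9.9]
width: 29.2
grasp_force: 25.8
```

Request:
jog_arm --moves '[{"gripper": 0.022, "translation": [0, -0.002, 0], "angular": [0, 0, 0]}, {"gripper": 0.022, "translation": [0.0057, -0.002, -0.0153], "angular": [0, 0, 0]}, {"gripper": 0.022, "translation": [0.0135, -0.002, -0.0297], "angular": [0, 0, 0]}, {"gripper": 0.022, "translation": [0.0235, -0.002, -0.0427], "angular": [0, 0, 0]}, {"gripper": 0.022, "translation": [0.0353, -0.002, -0.054], "angular": [0, 0, 0]}]' --grip_force 50

```text
clock: 30.28
ee_pos: [458.3, -344.2, 134.7]
tool_rot: [3.14, -0.053, -0.001]
ft_force: [1.7, -7.3, -9.9]
width: 29.0
grasp_force: 50.0
```

Request:
jog_arm --moves '[{"gripper": 0.022, "translation": [0.0133, 0.001, -0.0095], "angular": [0, 0, 0]}, {"gripper": 0.022, "translation": [0.0279, 0.001, -0.0169], "angular": [0, 0, 0]}, {"gripper": 0.022, "translation": [0.0434, 0.001, -0.022], "angular": [0, 0, 0]}, {"gripper": 0.022, "translation": [0.0596, 0.001, -0.0247], "angular": [0, 0, 0]}, {"gripper": 0.022, "translation": [0.0759, 0.001, -0.025], "angular": [0, 0, 0]}]'

```text
clock: 30.9
ee_pos: [534.1, -347.1, 159.8]
tool_rot: [3.141, -0.053, -0.003]
ft_force: [-4.1, -1.3, -1.7]
width: 28.7
grasp_force: 49.4
```

Request:
jog_arm --moves '[{"gripper": 0.022, "translation": [0.0163, 0, 0.0021], "angular": [0, 0, 0]}, {"gripper": 0.022, "translation": [0.032, 0, 0.0067], "angular": [0, 0, 0]}, {"gripper": 0.022, "translation": [0.0469, 0, 0.0136], "angular": [0, 0, 0]}, {"gripper": 0.022, "translation": [0.0469, 0, 0.0136], "angular": [0, 0, 0]}]'

```text
clock: 31.4
ee_pos: [582.3, -348.9, 146.9]
tool_rot: [3.139, -0.052, 0.003]
ft_force: [0.7, -0.5, 4.0]
width: 28.5
grasp_force: 48.8
```

Request:
jog_arm --moves '[{"gripper": 0.06, "translation": [0, 0, 0], "angular": [0, 0, 0]}, {"gripper": 0.06, "translation": [0, 0, 0], "angular": [0, 0, 0]}, {"gripper": 0.06, "translation": [0, 0, 0], "angular": [0, 0, 0]}, {"gripper": 0.06, "translation": [0, 0, -0.07], "angular": [0, 0, 0]}, {"gripper": 0.06, "translation": [0, 0, -0.07], "angular": [0, 0, 0]}]'

```text
clock: 32.02
ee_pos: [582.3, -349.4, 220.8]
tool_rot: [3.136, -0.053, 0.01]
ft_force: [-0.4, 0.8, 0.0]
width: 60.1
grasp_force: 0.0
```

Request:
jog_arm --moves '[{"gripper": 0.0, "translation": [-0.101, 0.0565, 0], "angular": [0, 0, 0]}, {"gripper": 0.0, "translation": [-0.101, 0.0565, 0], "angular": [0, 0, 0]}, {"gripper": 0.0, "translation": [-0.101, 0.0565, 0], "angular": [0, 0, 0]}, {"gripper": 0.0, "translation": [-0.101, 0.0565, 0], "angular": [0, 0, 0]}, {"gripper": 0.0, "translation": [-0.101, 0.0565, 0], "angular": [0, 0, 0]}]'

```text
clock: 32.65
ee_pos: [479.3, -400.9, 215.4]
tool_rot: [-3.141, 0.051, 0.0]
ft_force: [0.4, -0.2, -0.6]
width: -0.2
grasp_force: 0.0
```

Run:
```python
from h import *
s=bot.observe();print(s["ee_pos"],s["width"])
b=cap("side")
# crossbar (dark) expected positions for several cover angles
for th in(1.4,1.6,1.8,2.0):
    r=109.2;p=[527+r*-np.cos(th+.278),-348,46+r*np.sin(th+.278)];print(th,np.round(p,0),proj(b,p)[0].round(1))
print("toggle off tip",proj(b,[482.5,-359,74])[0],"on",proj(b,[482.5,-333,74])[0])
g=cv2.cvtColor(b["image"],cv2.COLOR_RGB2GRAY);print(g[112:152:2,320:370:2])
```

```text
[ 479.29484022 -400.94302549  215.3853925 ] -0.1748487877475294
1.4 [ 539. -348.  155.] [331.4 118.3]
1.6 [ 560. -348.  150.] [324.4 118.5]
1.8 [ 580. -348.  141.] [317.9 119.8]
2.0 [ 598. -348.  129.] [312.2 122.2]
toggle off tip [349.80130156 139.22173158] on [348.09917543 144.79655647]
[[108 106 114 116 115 107  69  66  64  64  65  61  57  55  53  50  46  46
   43  41  43  42  43  44  44]
 [ 98  85 103 115 116  87  64  67  65  63  64  63  62  65  65  63  58  58
   56  53  53  51  48  46  47]
 [ 68  42  65 110 108  68  64  65  65  65  64  61  64  65  64  63  59  61
   63  66  66  61  61  61  58]
 [ 45  41  72 122  92  71  69  69  65  63  62  61  64  66  66  61  60  60
   64  65  65  63  65  69  70]
 [ 40  52 149 182 158 155 151 109  62  63  63  62  63  64  65  61  61  61
   66  66  64  64  66  68  71]
 [ 34  70 184 196 192 198 192 115  63  61  62  62  65  65  62  59  60  64
   66  64  63  65  67  69  68]
 [113  79 180 195 193 200 175 103  90  84  74  68  66  65  64  60  62  63
   66  63  64  66  68  69  67]
 [120 109 181 192 197 196 141 102 109 111 104 105  78  64  60  63  67  70
 
[... 590 characters left out ...]
06 119 117 116 107 105 111 138 121 106
  112 119 121 123 119 110 109]
 [100 100 100  99 101 102 102 101 123 146 121 121 119 119 104 117 114 111
  114 121 121 122 116 110 110]
 [ 99 100 100  98 103 101 108 100 155 134 121 123 123 121 102  92 115 121
  120 123 122 122 119 112 110]
 [ 98 100  99  98 102 101 105 122 162 120 121 120 121 121 107  98 118 124
  124 124 124 125 124 122 109]
 [100  99 101  99 101 103 104 152 146 116 121 122 123 139 114 106 133 124
  123 124 123 123 126 124  99]
 [100  99  99  98 101 100 106 171 129 120 120 121 132 167 119 130 174 130
  123 123 123 124 126 115  87]
 [100  99  99  99  98  99 128 165 122 123 122 122 122 112  95 161 164 123
  123 125 125 125 128 100  91]]
```

The cover stays open at about 1.75 rad (dark crossbar near (320,120)), and the toggle tip is near (350,138) as predicted. I'll descend on its right side and push left.

Request:
jog_arm --moves '[{"gripper": 0.0, "translation": [0, 0, 0.06], "angular": [0, 0, 0]}, {"gripper": 0.0, "translation": [0, 0, 0.11], "angular": [0, 0, 0]}, {"gripper": 0.0, "translation": [0, 0, 0.134], "angular": [0, 0, 0]}, {"gripper": 0.0, "translation": [0, 0, 0.134], "angular": [0, 0, 0]}]'

```text
clock: 33.2
ee_pos: [478.4, -400.5, 79.9]
tool_rot: [-3.138, 0.051, 0.004]
ft_force: [0.7, -0.2, 0.7]
width: 0.1
grasp_force: 0.0
```

Request:
jog_arm --moves '[{"gripper": 0.0, "translation": [0, -0.01, 0], "angular": [0, 0, 0]}, {"gripper": 0.0, "translation": [0, -0.02, 0], "angular": [0, 0, 0]}, {"gripper": 0.0, "translation": [0, -0.028, 0], "angular": [0, 0, 0]}, {"gripper": 0.0, "translation": [0, -0.036, 0], "angular": [0, 0, 0]}, {"gripper": 0.0, "translation": [0, -0.036, 0], "angular": [0, 0, 0]}]'

```text
clock: 33.83
ee_pos: [479.7, -364.9, 81.8]
tool_rot: [-3.141, 0.052, 0.0]
ft_force: [0.2, 0.2, 0.4]
width: -0.1
grasp_force: 0.0
```

Request:
jog_arm --moves '[{"gripper": 0.0, "translation": [0, -0.006, 0], "angular": [0, 0, 0]}, {"gripper": 0.0, "translation": [0, -0.012, 0], "angular": [0, 0, 0]}, {"gripper": 0.0, "translation": [0, -0.012, 0], "angular": [0, 0, 0]}]'

```text
clock: 34.2
ee_pos: [480.0, -353.0, 81.5]
tool_rot: [-3.14, 0.052, 0.001]
ft_force: [-0.2, -0.8, 0.1]
width: -0.2
grasp_force: 0.0
```

Request:
jog_arm --moves '[{"gripper": 0.0, "translation": [0, -0.003, 0], "angular": [0, 0, 0]}, {"gripper": 0.0, "translation": [0, -0.005, 0], "angular": [0, 0, 0]}]'

```text
clock: 34.45
ee_pos: [480.1, -351.4, 81.8]
tool_rot: [3.135, -0.053, 0.002]
ft_force: [-0.9, -19.4, -8.4]
width: -0.2
grasp_force: 8.6
```

```bash
python3 -c "
from h import *
s=bot.observe();print(s['ee_pos'],s['ft_force'],s['moment'])"
```

```text
[ 480.06797493 -351.35818987   81.83395845] [ -0.89149471 -19.44628851  -8.37723492] [-3.31666982  0.23927721 -0.00457933]
```

Request:
jog_arm --moves '[{"gripper": 0.0, "translation": [0, 0.02, 0], "angular": [0, 0, 0]}, {"gripper": 0.0, "translation": [0, 0.045, 0], "angular": [0, 0, 0]}, {"gripper": 0.0, "translation": [0, 0.045, -0.06], "angular": [0, 0, 0]}, {"gripper": 0.0, "translation": [0, 0.045, -0.12], "angular": [0, 0, 0]}, {"gripper": 0.06, "translation": [0, 0.045, -0.138], "angular": [0, 0, 0]}]'

```text
clock: 35.08
ee_pos: [479.3, -394.2, 223.8]
tool_rot: [3.137, -0.053, 0.006]
ft_force: [0.2, -0.7, -1.3]
width: 17.0
grasp_force: 0.0
```

```bash
python3 -c "
from h import *
s=bot.observe();print(s['ee_pos'],s['ft_force'])
b=cap('side');g=cv2.cvtColor(b['image'],cv2.COLOR_RGB2GRAY);print(g[132:154,336:360])
print(proj(b,[482,-346,45]))
crop(b,310,105,80,70,8,'pics/tog.png')
"
```

```text
[ 479.31879883 -394.1847217   223.8298156 ] [ 0.16289211 -0.73703925 -1.32655087]
[[108 108 109 109 110 112 115 114 114 110 105 103 105 107 108 108 113 115
  115 110 108 109 113 117]
 [106 109 110 111 112 113 113 114 114 109 104 102 105 108 106 111 113 116
  113 109 109 111 113 119]
 [106 109 110 111 112 112 113 115 110 106 103 104 105 106 107 112 114 114
  112 108 108 113 115 119]
 [105 108 111 110 112 114 113 113 111 106 102 104 106 106 108 113 115 113
  109 108 110 114 118 120]
 [106 109 111 111 113 112 115 113 108 103 103 103 106 106 109 113 113 109
  107 107 112 113 119 119]
 [104 110 113 113 112 115 115 113 105 104 103 103 105 106 110 113 112 108
  106 108 112 116 119 120]
 [106 116 119 117 117 116 115 112 107 105 106 107 107 106 110 114 112 107
  107 108 112 115 120 122]
 [111 130 133 123 120 120 119 117 113 111 114 111 110 110 113 115 111 108
  107 110 113 118 120 122]
 [122 149 147 128 121 121 121 121 119 119 120 117 117 114 117 119 115 113
  112 113 116 120 121 121]
 [141 160 145 127 121 123 122 123 121 122 120 121 121 120 121 123 121 119
  117 117 118 121 121 122]
 [156 16
[... 534 characters left out ...]
 140 149 133 101  92 126 160 160 140
  127 122 124 124 124 124]
 [128 118 119 119 120 119 121 122 133 155 172 154 106  89 129 170 175 150
  129 124 122 124 123 124]
 [125 120 121 121 121 120 121 123 133 155 175 162 114  96 137 175 175 150
  128 124 124 125 124 124]
 [122 122 122 122 120 121 122 121 124 137 155 145 112 112 151 173 163 136
  123 122 124 125 125 124]
 [119 120 122 122 121 122 121 121 117 117 122 112 100 117 147 154 141 124
  121 124 123 126 126 125]
 [121 121 123 123 123 122 122 123 123 115 103  87  86 105 126 127 125 123
  123 124 126 125 126 125]
 [120 122 122 123 123 123 123 123 122 115  97  79  82 100 116 121 123 124
  124 125 125 126 126 126]]
[[348.84544423 149.08021193]]
```

Toggle ball highlight moved from (350,138) to (348,144), so it is thrown. Next I'll re-grip the crossbar.

Request:
jog_arm --moves '[{"gripper": 0.06, "translation": [0.1015, -0.0484, 0], "angular": [0, 0, 0]}, {"gripper": 0.06, "translation": [0.1015, -0.0484, 0], "angular": [0, 0, 0]}, {"gripper": 0.06, "translation": [0.1015, -0.0484, 0], "angular": [0, 0, 0]}, {"gripper": 0.06, "translation": [0.1015, -0.0484, 0.04], "angular": [0, 0, 0]}, {"gripper": 0.06, "translation": [0.1015, -0.0484, 0.073], "angular": [0, 0, 0]}]'

```text
clock: 35.75
ee_pos: [580.7, -348.7, 144.4]
tool_rot: [-3.14, 0.054, 0.003]
ft_force: [-0.1, -0.2, -1.0]
width: 60.1
grasp_force: 0.0
```

Request:
jog_arm --moves '[{"gripper": 0.022, "translation": [0, 0, 0], "angular": [0, 0, 0]}, {"gripper": 0.022, "translation": [0, 0, 0], "angular": [0, 0, 0]}, {"gripper": 0.022, "translation": [0, 0, 0], "angular": [0, 0, 0]}, {"gripper": 0.022, "translation": [0, 0, 0], "angular": [0, 0, 0]}, {"gripper": 0.022, "translation": [0, 0, 0], "angular": [0, 0, 0]}]'

```text
clock: 36.38
ee_pos: [581.9, -349.0, 147.4]
tool_rot: [3.14, -0.053, 0.002]
ft_force: [-1.8, -0.1, -0.7]
width: 28.7
grasp_force: 49.9
```

Request:
jog_arm --moves '[{"gripper": 0.022, "translation": [-0.0149, 0, -0.0069], "angular": [0, 0, 0]}, {"gripper": 0.022, "translation": [-0.0306, 0, -0.0115], "angular": [0, 0, 0]}, {"gripper": 0.022, "translation": [-0.0469, 0, -0.0136], "angular": [0, 0, 0]}, {"gripper": 0.022, "translation": [-0.0632, 0, -0.0133], "angular": [0, 0, 0]}, {"gripper": 0.022, "translation": [-0.0794, 0, -0.0106], "angular": [0, 0, 0]}]'

```text
clock: 37.0
ee_pos: [503.5, -346.1, 158.5]
tool_rot: [3.139, -0.053, 0.008]
ft_force: [7.2, -0.4, -4.0]
width: 28.6
grasp_force: 57.3
```

Request:
jog_arm --moves '[{"gripper": 0.022, "translation": [-0.0155, 0, 0.0051], "angular": [0, 0, 0]}, {"gripper": 0.022, "translation": [-0.0301, 0, 0.0125], "angular": [0, 0, 0]}, {"gripper": 0.022, "translation": [-0.0434, 0, 0.022], "angular": [0, 0, 0]}, {"gripper": 0.022, "translation": [-0.0552, 0, 0.0333], "angular": [0, 0, 0]}, {"gripper": 0.022, "translation": [-0.0652, 0, 0.0463], "angular": [0, 0, 0]}]'

```text
clock: 37.62
ee_pos: [437.5, -343.8, 112.7]
tool_rot: [3.14, -0.053, 0.003]
ft_force: [-0.7, 4.2, 7.0]
width: 28.8
grasp_force: 63.0
```

Request:
jog_arm --moves '[{"gripper": 0.022, "translation": [-0.0078, 0, 0.0144], "angular": [0, 0, 0]}, {"gripper": 0.022, "translation": [-0.0135, 0, 0.0297], "angular": [0, 0, 0]}, {"gripper": 0.022, "translation": [-0.0135, 0, 0.032], "angular": [0, 0, 0]}, {"gripper": 0.022, "translation": [-0.0135, 0, 0.032], "angular": [0, 0, 0]}]'

```text
clock: 38.12
ee_pos: [423.7, -343.4, 81.9]
tool_rot: [3.14, -0.052, 0.0]
ft_force: [-13.8, 10.2, 25.9]
width: 28.4
grasp_force: 66.0
```

Force of 26 N shows the cover is on its stop. I'll release, rise and check.

Request:
jog_arm --moves '[{"gripper": 0.06, "translation": [0, 0, 0], "angular": [0, 0, 0]}, {"gripper": 0.06, "translation": [0, 0, 0], "angular": [0, 0, 0]}, {"gripper": 0.06, "translation": [0, 0, 0], "angular": [0, 0, 0]}, {"gripper": 0.06, "translation": [0, 0, 0], "angular": [0, 0, 0]}, {"gripper": 0.06, "translation": [0, 0, -0.05], "angular": [0, 0, 0]}]'

```text
clock: 38.75
ee_pos: [422.7, -342.1, 126.8]
tool_rot: [-3.136, 0.053, 0.007]
ft_force: [0.6, -0.6, 0.4]
width: 59.7
grasp_force: 0.0
```

Request:
jog_arm --moves '[{"gripper": 0.06, "translation": [0, 0, -0.1], "angular": [0, 0, 0]}, {"gripper": 0.06, "translation": [0, 0, -0.1], "angular": [0, 0, 0]}, {"gripper": 0.06, "translation": [-0.08, 0.1, -0.1], "angular": [0, 0, 0]}, {"gripper": 0.06, "translation": [-0.08, 0.1, -0.1], "angular": [0, 0, 0]}, {"gripper": 0.06, "translation": [-0.08, 0.1, -0.1], "angular": [0, 0, 0]}]'

```text
clock: 39.38
ee_pos: [337.9, -443.1, 228.7]
tool_rot: [3.141, -0.06, -0.001]
ft_force: [-0.2, -0.1, 0.5]
width: 60.4
grasp_force: 0.0
```

```bash
python3 -c "
from h import *
s=bot.observe();print(s['ee_pos'],s['ft_force'])
b=cap('side');i0=cv2.imread('pics/side0.png');i1=b['image'][:,:,::-1]
d=lambda y,x,h,w:np.abs(i0[y:y+h,x:x+w].astype(int)-i1[y:y+h,x:x+w]).mean()
print('box diff',d(128,328,45,45))
g=cv2.cvtColor(i1,cv2.COLOR_BGR2GRAY);g0=cv2.cvtColor(i0,cv2.COLOR_BGR2GRAY);print(g[128:160:3,330:378:4]);print(g0[128:160:3,330:378:4])
print(proj(b,[0.03*0+613.7,3.3,61]))
"
```

```text
[ 337.94639964 -443.06561866  228.68656211] [-0.17520475 -0.13247152  0.48832173]
box diff 1.9730041152263373
[[119 112 114 108  68  97 111  87  73  75  86 113]
 [119 107 197 196 163 131 121 112 121 120 114 113]
 [118 109 211 213 213 215 209 204 165 114 112 113]
 [116 136 209 208 210 211 212 213 151 112 112 112]
 [112 179 206 210 210 212 210 211 106 108  97 110]
 [109 136 183 198 207 212 213 214 140 119  46 109]
 [107  99  99  99 109 136 176 175 102  63  60 110]
 [108  98  98 101 100 101  99  94 125  67  96 109]
 [103  98 102 101 100 101  99  93 126  81 115 110]
 [103  70  72  78  91  98 102  97 109  64 113 112]
 [ 72  68  71  71  69  70  71 110 110  86 111 114]]
[[115 108 111 107  67  95 109  86  74  72  83 112]
 [116 105 192 192 159 130 119 110 119 118 111 111]
 [115 106 208 208 210 210 205 192 164 111 112 111]
 [115 133 204 205 205 208 210 210 149 110 110 110]
 [110 176 203 205 207 206 206 207 105 108  94 108]
 [109 133 179 193 203 208 207 212 137 116  45 106]
 [106  98  97  97 106 133 173 173 101  64  62 106]
 [105  98  98 100  99 100  98  93 122  65  96 107]
 [102  96 101 100  99  99  99  92 124  80 112 108]
 [100  71  72  79  90  97 100  94 107  64 112 111]
 [ 72  69  70  71  71  71  71 110 108  86 110 112]]
[[276.95213787 221.59634246]]
```

The box picture matches its closed start view, and the bar and tray were confirmed caught. Handing in.

```bash
python3 -c "
from bench import bot
print(bot.hand_in())"
```

```text
the job is handed in; nothing more can be done
None
```

The job is handed in, though the hand-in gave no verdict: all four steel flanges are in the tray hub up, the carriage is caught in notch 4 in line with the brush wheel, the toggle is thrown left and the cover is closed, at about 39 s on the clock.

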